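# Invert a closed culture dish onto the light viewer and open its shutter one click

## Robot

A 6-joint arm with a two-finger parallel gripper is mounted at the origin on the work surface. World frame = base frame: x ahead of the robot, y to its left, z up, the work surface at z = 0. Lengths are in m, angles in rad, forces in N, time in s.
With the tool pointing down it reaches from about 0.325 to 0.775 m from the base axis. Payload 5.5 kg.
Tool frame: the origin (TCP) lies midway between the tips of the shut fingers; the grasp point (between the pads) lies 19 mm behind it (manip.pinch_z is the distance from the TCP to the grasp point, in m); z points along the fingers, y is the direction in which the jaws open and shut (so a half turn about z gives the same grasp; the last joint's range is limited). The gripper opens to 85 mm and grips with 20 to 120 N. Pads are 22 mm wide; open, the fingers measure 114 mm over their backs; the gripper's body (76 mm by 85 mm) begins 54 mm behind the grasp point. The pads swing forward as they close: fully open they stand 13 mm farther back than shut.
Start: joints at [1.248, 0.091, 1.231, -0, 1.82, -0.057], TCP at [0.158, 0.579, 0.231] pointing down, gripper open.
Joint ranges: [-2.87, 2.87], [-0.86, 2.18], [0.17, 2.46], [-1.51, 4.65], [0.06, 2.69], [-2.65, 2.65]. Speed limits (rad/s): [2.57, 2.57, 3.01, 3.14, 3.14, 3.14].

## Interface

Orientations are given as a unit quaternion [w, x, y, z].
In Python, from rig import sensors, viewer, order, manip gives the robot as it stands.
- The arm moves only by the tool arm_command, never from a script. Its argument "deltas" is one flat list of numbers, 4 for each row, row after row: the shift along the tool's x, y, z in m, then the turn about the tool's z in rad. In form: [dx, dy, dz, spin, dx, dy, dz, spin, ...]. A call has 1 to 8 rows; each row shifts and turns the pose as measured when the row begins, along the tool's axes as they then stand; what a row does not reach is not made up. A row lasts 1/8 s, in which the tool goes at most 62.5 mm and 10.7 degrees, less where a joint would pass 70% of its speed; a pose out of reach is approached as far as the arm can. A call with a gripper value outside its range is refused whole. "hand" is the closure, from 0 (fully open) to 1 (shut), set as the call begins (left out, the last holds). The fingers move at their own pace and stop on an object; the grip force is fixed at half the most. Time passes only in rows, so rows that do not move let the fingers close. It gives the time, the measured TCP pose, the force and the opening at its end, in the units of the state.
- sensors.get_state(): the state, without advancing time (a new reading comes with each control period).
- viewer.get_image(name): name is "scene" or "side" or "wrist"; returns the picture (420x560x3 uint8, red, green, blue); there is no depth.
- viewer.get_calibration(name): a dict with "K" (3x3 intrinsics, pixels), "rvec" (rotation vector, rad) and "tvec" (3), from world to camera coordinates, as OpenCV has them. Camera axes: x right, y down, z forward; pixel columns grow to the right and rows downward; lengths in m; the calibration is good to about 2 mm. A picture is of the moment at which its call begins: read the wrist's pose just before it. get_calibration takes no time and is no camera call; for the wrist camera it gives the pose at the moment of the call.
- order.finish_job(): hands the job in, once; it reports no verdict.
The state is a dict: "t": time; "qpos": joint angles; "qd": joint speeds; "joint_torque": joint torques, N m; "eef_pos": TCP position; "orientation": TCP orientation; "contact_force": force on the tool from outside, world axes, zero at the start; "torque": the same for the moment, N m; "finger_gap": finger opening in m.
Only numpy, scipy, OpenCV 4.12 (cv2) and the standard library are available. Lean on these libraries where they do the work, as an engineer would, in place of code of your own. Each camera call takes 0.05 s, during which the arm holds its last target.

## Task

The green-lidded dish in the sloping rack has to be read through its base: take it out with lid and base pinched together so that it never comes open, turn it over, and set it down (do not drop it) in the fork of the light viewer with the lid underneath, fully down on its pegs. Only once the dish sits there and you have let go, slide the shutter from closed to its next stop, the clear opening in the middle, and not past it. Leave the other dishes and everything else on the bench where they are.

Things in the scene. Friction and masses are not known exactly. Their poses are not given: they have to be found in the camera images.
- base_mid (a point): Base of the loose green-lidded dish: clear cup 82 mm across, 14 mm high, white disc inside. Closed, the dish is 90 mm across, 16 mm thick, 42 g. Point: middle of the closed dish, 8 mm above the base's underside; z from underside towards the lid. At the start it leans lid up in one of the rack's places, its faces sloping at 50 degrees to the level (fingers pointing down the slope straddle it).
- lid_mid (a point): Lid of the same dish: loose green cap, 90 mm across, 10 mm high, slipped over the base with 2 mm of play all round, not fastened: only gravity or a pinch across the two faces keeps it on. Point: middle of the closed dish, 8 mm below the lid's outer face (meets base_mid within the play when closed); z out of the lid's outer face.
- white_dish_mid (a point): Bystander: closed dish of the same size with a white lid, in another place of the rack. Point at its middle, z towards its lid.
- grey_dish_mid (a point): Bystander: closed dish of the same size with a grey lid, in another place of the rack. Point at its middle, z towards its lid.
- rack: Fixed white rack: base plate 230 x 112 x 12 mm, three places 65 mm apart along its x (50 mm square to the dishes). Each: two 6 mm steel pins sloping at 50 degrees, 31 mm either side of the dish's centre line, reaching 14 mm above its centre, with pegs at the foot; the dish's upper part is free on both faces. Origin on the bench below the middle place, x level, the way the dishes slope down.
- seat_mid (a point): Where the dish's middle must lie in the viewer's fork, 113 mm above the bench. x straight down the 50 degree slope, y level, z square to the dish's faces, upward. Two 6 mm arms 31 mm either side under the dish reach 14 mm above its centre; its rim rests on two pegs at the foot (x +37, y +-31 mm), 20 mm tall. The gap below the dish for a finger is about 40 mm, down to shutter and lamp.
- viewer: Fixed light viewer: grey base plate 170 x 136 x 12 mm carrying a white sloping lamp housing (118 mm wide, 92 mm up the slope, 40 mm thick), its face parallel to the fork, 46 mm below the dish's lower face. Highest part, the shutter's grip, 150 mm above the bench. Origin on the bench under the plate's centre; x level, the way the fork slopes down.
- shutter (a joint): Black shutter plate on the lamp housing behind the fork, slides level along seat_mid's +y. Metres: 0 = closed (start), 0.034 = middle stop, clear opening over the lamp's port, 0.068 = amber filter, end of travel. A spring index ball centres it in each stop from within 5 mm; it takes about 5 N to ride over the rib leaving a stop and again over the rib entering the next, little in between.
- shutter_grip (a point): Centre of the shutter's orange grip, a block 12 mm wide along y, 22 mm long up the slope, 16 mm thick, that stands clear beyond the upper edge of the lamp housing (fingertips should stop less than 20 mm below this point); pinch it across y from above or along the slope. Axes as seat_mid. It moves with the shutter. At closed it lies at x = -68, y = -10, z = -44.5 mm from seat_mid.
- reagent_bottle_mid (a point): Bystander: amber bottle with blue cap, 52 mm across, 150 mm tall, between rack and viewer. Point half-way up.
- dropper_bottle_mid (a point): Bystander: small white bottle, 34 mm across, 70 mm tall. Point half-way up.
- vial_mid (a point): Bystander: clear vial with black cap, 30 mm across, 60 mm tall. Point half-way up.
- slide_box_mid (a point): Bystander: blue and white slide box 87 x 38 x 33 mm. Point at its centre.
- forceps_mid (a point): Bystander: steel forceps lying on the bench, 135 mm long, 8 mm high. Point near its middle.

How it is judged:
By the outcome, as a careful person would: the job done as asked, in the order asked, and still so for the second after the job is handed in, with the robot touching nothing.
It also fails if it takes over 64 s, if anything falls off the work surface, if the arm or the gripper's body presses on something with over 40 N, if the wrist force passes 120 N, or if a joint passes its speed limit or range.

## Working session

There is one attempt and no reset: what is moved stays moved. The work goes in short steps, Python scripts to look and compute and a tool call to move; the robot and the scene stay as the last step left them, time stands still between calls to the robot, and variables do not carry over. Pictures are saved under pics/ and viewed, and the job is handed in when it is done.

Besides the shell and the picture viewer there is one more tool, called as name(argument=value, ...) on one line, values as JSON. arm_command: Moves the arm, as the interface text tells. Its arguments: {"type":"object","properties":{"deltas":{"type":"array","items":{"type":"number"}},"hand":{"type":"number"}},"required":["deltas"]}

```bash
ls; mkdir -p pics; python3 - <<'E'
from rig import sensors, viewer, order, manip
import cv2
print(sensors.get_state()); print([a for a in dir(manip) if a[0]!='_'], manip.pinch_z)
for n in ("scene","side","wrist"):
    c=viewer.get_calibration(n); print(n,c)
    cv2.imwrite(f"pics/{n}0.png",viewer.get_image(n)[:,:,::-1])
E
```

```text
pics
{'t': 0.0, 'qpos': array([ 1.24828327e+00,  9.18553346e-02,  1.23189852e+00,  1.05202062e-05,
        1.81978393e+00, -5.66830556e-02]), 'qd': array([-1.06576047e-03,  1.90309216e-04,  6.04092265e-04,  1.85778494e-05,
        1.62469069e-03, -3.10199437e-04]), 'joint_torque': array([-4.54838846e-04, -4.58735275e+01, -4.18030536e+01,  5.23981669e-05,
        1.13872651e-02,  1.57217966e-05]), 'eef_pos': array([0.15752539, 0.57866084, 0.23014584]), 'orientation': array([-1.88301193e-04,  1.32522647e-01,  9.91179500e-01, -9.54174463e-04]), 'contact_force': array([-0.26797564,  1.04277718,  0.7788152 ]), 'torque': array([-0.01318158,  0.0467683 , -0.00199393]), 'finger_gap': 0.08532672701852355}
['MotionError', 'pinch_z'] 0.0187
scene {'K': array([[501.33745268,   0.        , 267.47325882],
       [  0.        , 501.33745268, 204.51158643],
       [  0.        ,   0.        ,   1.        ]]), 'rvec': array([ 2.19996152,  0.84981301, -0.33668286]), 'tvec': array([-0.4560892 , -0.20377544,  1.32599249])}
side {'K': array([[393.24041405,   0.        , 282.33592944],
       [  0.        , 393.24041405, 207.78114184],
       [  0.        ,   0.        ,   1.        ]]), 'rvec': array([ 2.07873275, -0.48157485,  0.24470767]), 'tvec': array([-0.53757772,  0.22482945,  0.53657473])}
wrist {'K': array([[359.29373555,   0.        , 272.66147687],
       [  0.        , 359.29373555, 207.12300584],
       [  0.        ,   0.        ,   1.        ]]), 'rvec': array([-2.29310632, -1.75132104, -0.26578467]), 'tvec': array([-0.59721099, -0.03833261,  0.37980926])}
```

View pics/scene0.png

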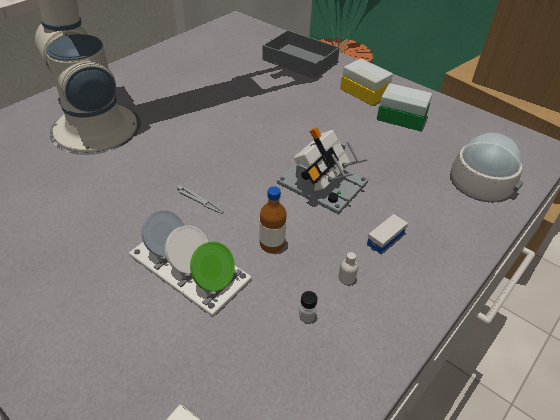

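View pics/side0.png

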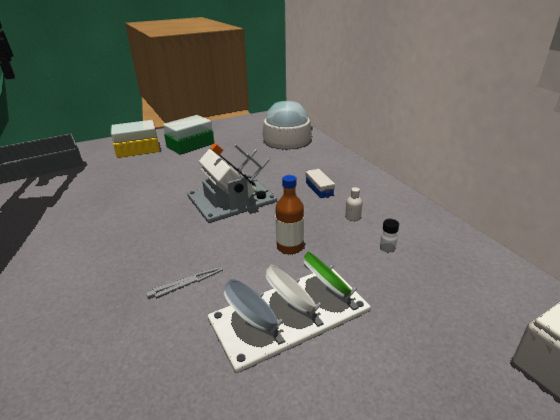

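View pics/wrist0.png

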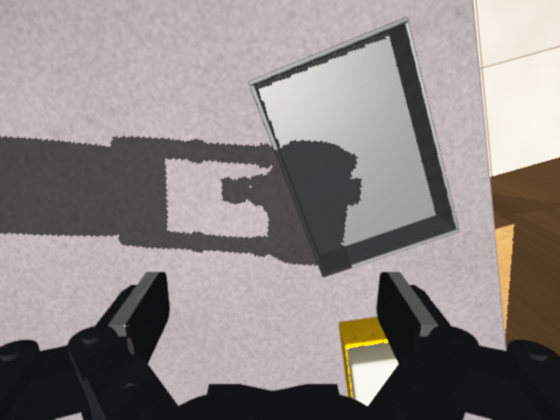

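```bash
cat > h.py <<'E'
import numpy as np, cv2
from rig import sensors, viewer, order, manip
from scipy.spatial.transform import Rotation as R
def cam(n):
    c=viewer.get_calibration(n); M=cv2.Rodrigues(c['rvec'])[0]; return c['K'],M,c['tvec']
def proj(n,P,c=None):
    K,M,t=c or cam(n); p=(np.atleast_2d(P)@M.T+t)@K.T; return p[:,:2]/p[:,2:]
def ray(n,uv,c=None):
    K,M,t=c or cam(n); d=M.T@np.linalg.solve(K,[uv[0],uv[1],1.]); return -M.T@t, d/np.linalg.norm(d)
def plane(n,uv,z,c=None):
    o,d=ray(n,uv,c); return o+d*(z-o[2])/d[2]
def tri(uv1,uv2,n1='scene',n2='side'):
    A=np.zeros((3,3));b=np.zeros(3)
    rs=[ray(n1,uv1),ray(n2,uv2)]
    for o,d in rs:
        Q=np.eye(3)-np.outer(d,d);A+=Q;b+=Q@o
    p=np.linalg.solve(A,b)
    return p,[np.linalg.norm((np.eye(3)-np.outer(d,d))@(p-o)) for o,d in rs]
def Rq(q): return R.from_quat([q[1],q[2],q[3],q[0]]).as_matrix()
E
python3 - <<'E'
from h import *
a=cv2.imread('pics/scene0.png');b=cv2.imread('pics/side0.png')
cv2.imwrite('pics/c1.png',cv2.resize(a[200:320,120:260],None,fx=5,fy=5,interpolation=cv2.INTER_CUBIC))
cv2.imwrite('pics/c2.png',cv2.resize(a[115:215,270:380],None,fx=6,fy=6,interpolation=cv2.INTER_CUBIC))
cv2.imwrite('pics/c3.png',cv2.resize(b[240:370,200:380],None,fx=4,fy=4,interpolation=cv2.INTER_CUBIC))
cv2.imwrite('pics/c4.png',cv2.resize(b[130:225,180:290],None,fx=6,fy=6,interpolation=cv2.INTER_CUBIC))
E
```

```text
(no output)
```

View pics/c1.png

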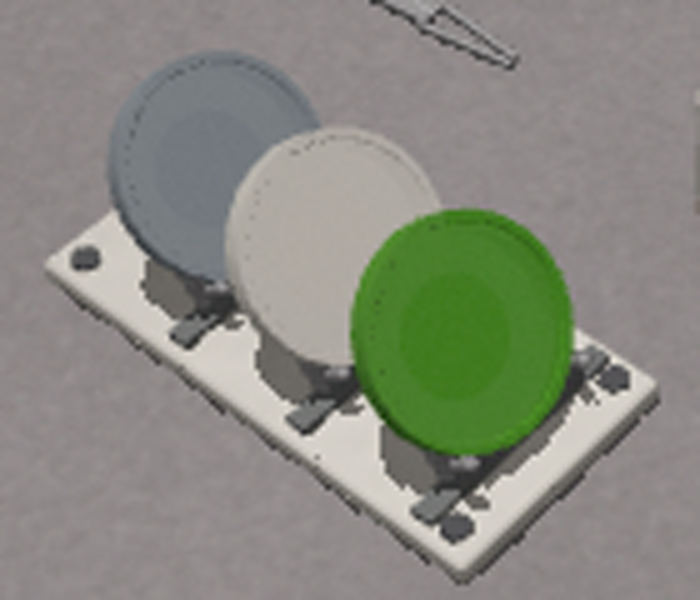

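View pics/c2.png

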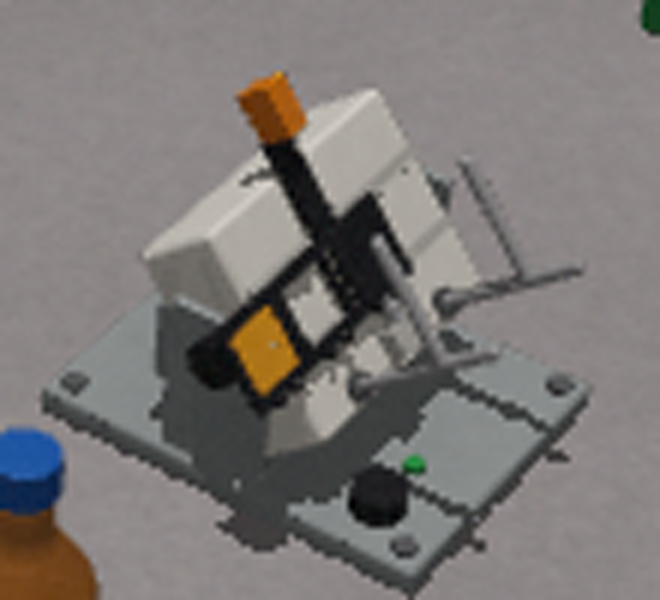

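View pics/c3.png

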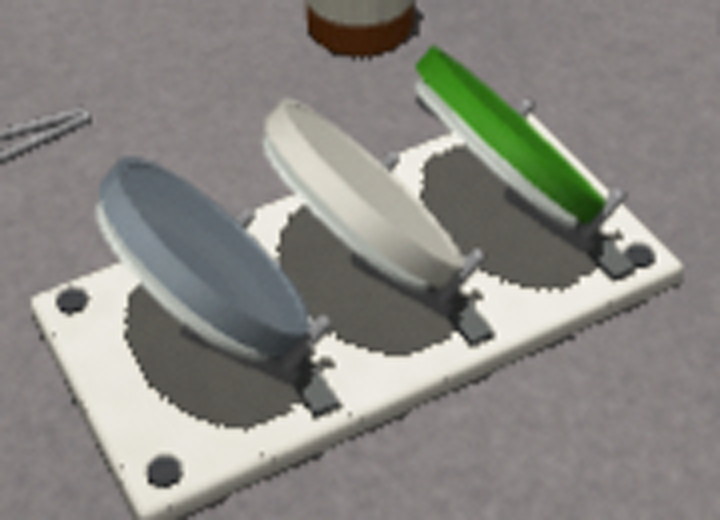

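View pics/c4.png

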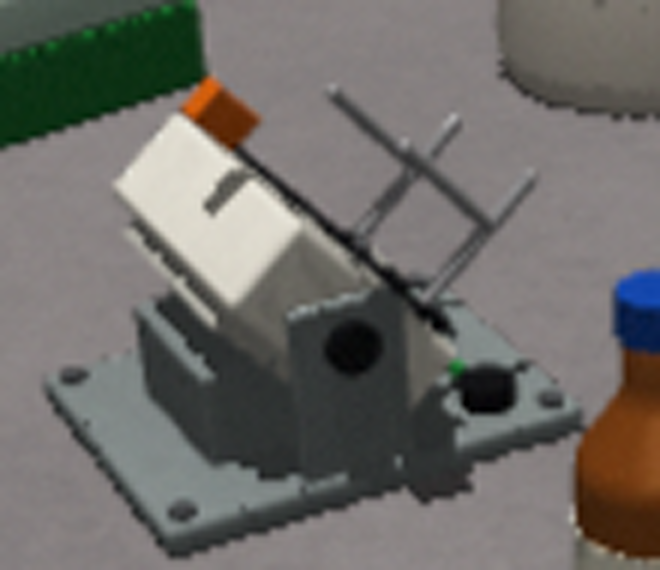

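```bash
python3 - <<'E'
from h import *
S=lambda u,v,x0,y0,f:((u+.5)/f-.5+x0,(v+.5)/f-.5+y0)
def show(n,l,x0,y0,f,z=.012):
    P=[plane(n,S(u,v,x0,y0,f),z) for u,v in l]
    for p in P: print(n,p.round(4))
    for i in range(len(P)-1): d=P[i+1]-P[i]; print('  len',np.linalg.norm(d).round(4),'ang',np.degrees(np.arctan2(d[1],d[0])).round(2))
print('rack');show('scene',[(45,262),(462,573),(657,385)],120,200,5)
show('side',[(35,300),(140,512),(682,266)],200,240,4)
print('viewer');show('scene',[(42,392),(412,582),(590,390)],270,115,6)
show('side',[(45,380),(170,545),(580,410)],180,130,6)
o,d=ray('scene',(280,210));print('camscene',o);print('camside',ray('side',(280,210))[0])
# green mask
a=cv2.imread('pics/scene0.png');b=cv2.imread('pics/side0.png')
for n,im,box in(('scene',a,(180,230,250,310)),('side',b,(290,245,370,310))):
    hsv=cv2.cvtColor(im,cv2.COLOR_BGR2HSV);m=cv2.inRange(hsv,(40,120,60),(80,255,255));mm=np.zeros_like(m);x0,y0,x1,y1=box;mm[y0:y1,x0:x1]=m[y0:y1,x0:x1]
    c=max(cv2.findContours(mm,0,1)[0],key=cv2.contourArea);print(n,cv2.contourArea(c),cv2.fitEllipse(c),cv2.boundingRect(c))
E
```

```text
rack
scene [ 0.4267 -0.2102  0.012 ]
scene [ 0.6552 -0.1991  0.012 ]
scene [ 0.6487 -0.0897  0.012 ]
  len 0.2288 ang 2.77
  len 0.1096 ang 93.43
side [ 0.4207 -0.1053  0.012 ]
side [ 0.4254 -0.211   0.012 ]
side [ 0.6509 -0.2005  0.012 ]
  len 0.1058 ang -87.49
  len 0.2258 ang 2.68
viewer
scene [0.4987 0.1579 0.012 ]
scene [0.6667 0.1703 0.012 ]
scene [0.6547 0.3054 0.012 ]
  len 0.1685 ang 4.24
  len 0.1356 ang 95.1
side [0.4842 0.2851 0.012 ]
side [0.4946 0.1487 0.012 ]
side [0.6609 0.168  0.012 ]
  len 0.1368 ang -85.65
  len 0.1674 ang 6.61
camscene [ 1.06042674 -0.52709341  0.77811666]
camside [ 0.34667873 -0.54053054  0.46377917]
scene 1660.0 ((212.0813751220703, 266.134765625), (43.23925018310547, 48.894500732421875), 179.9770965576172) (190, 242, 45, 49)
side 478.5 ((326.35968017578125, 272.73553466796875), (9.844371795654297, 67.71171569824219), 132.2364044189453) (304, 252, 47, 42)
```

arm_command(deltas=[0,0,-0.05,0,0,0,-0.05,0,0,0,-0.05,0,0,0,-0.05,0,-0.03,-0.03,0,0,-0.035,-0.038,0,0,-0.035,-0.038,0,0,-0.035,-0.038,0,0])

```text
t: 1.15
eef_pos: [0.2522, 0.405, 0.4298]
orientation: [-0.001, 0.13, 0.992, -0.007]
contact_force: [1.1, -0.5, -0.1]
finger_gap: 0.0854
```

arm_command(deltas=[-0.035,-0.038,0,0,-0.035,-0.038,0,0,-0.035,-0.038,0,0,-0.035,-0.038,0,0,-0.035,-0.038,0,0,-0.035,-0.038,0,0,-0.035,-0.038,0,0,-0.035,-0.038,0,0])

```text
t: 2.15
eef_pos: [0.4483, 0.0264, 0.4325]
orientation: [-0.001, 0.129, 0.992, -0.007]
contact_force: [-0.3, 0.5, 0.1]
finger_gap: 0.0854
```

```bash
python3 -c "
from h import *
s=sensors.get_state();print(s['t'],s['qpos'].round(4),s['eef_pos'],s['orientation'],s['qd'].round(3))"
```

```text
2.15 [-0.0067 -0.1619  1.1076 -0.0166  2.1998 -1.3285] [0.44834753 0.02640242 0.4325087 ] [-0.00114883  0.12902337  0.99161673 -0.00692148] [-0.879  0.384 -0.33  -0.001 -0.06  -0.877]
```

arm_command(deltas=[0,0,0,0.17,0,0,0,0.17,0,0,0,0.17,0,0,0,0.17,0,0,0,0.17,0,0,0,0.17,0,0,0,0.17])

```text
t: 3.02
eef_pos: [0.45, 0.0218, 0.4289]
orientation: [0.001, 0.68, 0.733, -0.009]
contact_force: [-0.5, -0.4, 0.1]
finger_gap: 0.0851
```

```bash
python3 -c "
from h import *
s=sensors.get_state();print(s['t'],s['qpos'].round(4),s['eef_pos'],s['orientation'],s['qd'].round(3));print(Rq(s['orientation']).round(3))"
```

```text
3.025 [-0.0166 -0.1568  1.1101 -0.0173  2.1992 -0.1025] [0.44999559 0.02176829 0.42892641] [ 5.71200377e-04  6.79776821e-01  7.33365294e-01 -8.85960458e-03] [-1.000e-03  1.000e-03  2.000e-03 -0.000e+00 -1.000e-03  1.396e+00]
[[-0.076  0.997 -0.011]
 [ 0.997  0.076 -0.014]
 [-0.013 -0.012 -1.   ]]
```

arm_command(deltas=[0.04,0,-0.03,0,0,0,-0.06,0,0,0,-0.06,0,0,0,-0.06,0,0,0,-0.06,0,0,0,-0.06,0])

```text
t: 3.78
eef_pos: [0.4195, 0.0612, 0.6442]
orientation: [0.012, 0.681, 0.733, 0.004]
contact_force: [0.7, 0.2, 0.6]
finger_gap: 0.0854
```

```bash
cat > st.py <<'E'
from h import *
s=sensors.get_state();M=Rq(s['orientation'])
print(round(s['t'],3),s['qpos'].round(4),s['eef_pos'].round(4));print(M.round(3).tolist(),'pitch below level',np.degrees(np.arcsin(-M[2,2])).round(2),'heading',np.degrees(np.arctan2(M[1,2],M[0,2])).round(2))
open('log.txt','a').write(repr((s['qpos'].tolist(),s['eef_pos'].tolist(),list(s['orientation'])))+'\n')
E
python3 st.py
```

```text
3.775 [ 0.0741  0.2571  0.1728 -0.0269  2.6902 -0.0237] [0.4195 0.0612 0.6442]
[[-0.073, 0.997, 0.022], [0.997, 0.074, -0.01], [-0.012, 0.021, -1.0]] pitch below level 88.6 heading -24.53
```

arm_command(deltas=[0,0,-0.06,0,0,0,-0.06,0,0,0,-0.06,0,0,0,-0.06,0])

```text
t: 4.28
eef_pos: [0.3466, 0.0533, 0.6999]
orientation: [0.06, 0.678, 0.73, 0.057]
contact_force: [-0.1, 0.4, -0.5]
finger_gap: 0.085
```

```bash
python3 st.py
```

```text
4.275 [ 0.0644  0.1161  0.1692 -0.0208  2.6911 -0.0294] [0.3466 0.0533 0.6999]
[[-0.073, 0.984, 0.165], [0.997, 0.074, 0.002], [-0.011, 0.164, -0.986]] pitch below level 80.53 heading 0.53
```

arm_command(deltas=[0,0,-0.06,0,0,0,-0.06,0,0,0,-0.06,0,0,0,-0.06,0,0,0,-0.06,0,0,0,-0.06,0,0,0,-0.06,0,0,0,-0.06,0])

```text
t: 5.28
eef_pos: [0.1856, 0.0453, 0.7735]
orientation: [0.154, 0.665, 0.715, 0.152]
contact_force: [0.2, 0.7, -1.2]
finger_gap: 0.0851
```

```bash
python3 st.py
```

```text
5.275 [ 0.1546 -0.1552  0.17   -0.1206  2.6911 -0.0379] [0.1856 0.0453 0.7735]
[[-0.068, 0.904, 0.422], [0.998, 0.069, 0.013], [-0.018, 0.422, -0.907]] pitch below level 65.03 heading 1.73
```

arm_command(deltas=[0.01,0,-0.06,0,0.01,0,-0.06,0,0.01,0,-0.06,0,0.01,0,-0.06,0])

```text
t: 5.78
eef_pos: [0.1352, 0.0548, 0.7762]
orientation: [0.155, 0.664, 0.713, 0.161]
contact_force: [-0.0, -1.0, 0.3]
finger_gap: 0.0852
```

```bash
python3 st.py
```

```text
5.775 [ 1.0611 -0.1692  0.1696 -1.0049  2.6911 -0.0144] [0.1352 0.0548 0.7762]
[[-0.069, 0.898, 0.435], [0.998, 0.065, 0.024], [-0.007, 0.435, -0.9]] pitch below level 64.2 heading 3.17
```

arm_command(deltas=[-0.01,0.03,0.03,0,-0.01,0.03,0.03,0,0,0.03,0.03,0,0,0.03,0.03,0])

```text
t: 6.28
eef_pos: [0.2309, 0.0646, 0.7471]
orientation: [0.163, 0.647, 0.726, 0.164]
contact_force: [-0.3, 0.9, 0.3]
finger_gap: 0.0854
```

```bash
python3 st.py
```

```text
6.275 [ 2.5550e-01 -2.6670e-01  4.3250e-01 -1.4960e-01  2.5121e+00 -1.0000e-03] [0.2309 0.0646 0.7471]
[[-0.109, 0.887, 0.449], [0.994, 0.108, 0.027], [-0.025, 0.449, -0.893]] pitch below level 63.29 heading 3.38
```

arm_command(deltas=[-0.005,0.041,0.035,0,-0.005,0.041,0.035,0,-0.005,0.041,0.035,0,-0.005,0.041,0.035,0,-0.005,0.041,0.035,0,-0.005,0.041,0.035,0,-0.005,0.041,0.035,0,-0.005,0.041,0.035,0])

```text
t: 7.28
eef_pos: [0.6533, 0.0653, 0.6373]
orientation: [0.169, 0.647, 0.724, 0.169]
contact_force: [4.5, -0.1, 12.5]
finger_gap: 0.0855
```

```bash
python3 st.py
```

```text
7.275 [ 0.0455  0.3606  0.1688  0.0054  2.1287 -0.0632] [0.6533 0.0653 0.6373]
[[-0.106, 0.879, 0.464], [0.994, 0.106, 0.026], [-0.027, 0.464, -0.885]] pitch below level 62.3 heading 3.17
```

arm_command(deltas=[-0.006,0.045,0.022,0,-0.006,0.045,0.022,0,-0.006,0.045,0.022,0,-0.006,0.045,0.022,0,-0.006,0.045,0.022,0,-0.006,0.045,0.022,0])

```text
t: 8.02
eef_pos: [0.859, 0.056, 0.5256]
orientation: [0.214, 0.634, 0.712, 0.214]
contact_force: [0.5, 0.3, 0.2]
finger_gap: 0.0855
```

```bash
python3 st.py
```

```text
8.025 [ 0.0163  0.591   0.171   0.0242  1.7647 -0.0877] [0.859  0.056  0.5256]
[[-0.105, 0.81, 0.576], [0.994, 0.105, 0.033], [-0.034, 0.576, -0.817]] pitch below level 54.74 heading 3.29
```

arm_command(deltas=[0,0.05,0.03,0,0,0.05,0.03,0,0,0.05,0.03,0])

```text
t: 8.4
eef_pos: [0.9512, 0.07, 0.4709]
orientation: [0.248, 0.622, 0.7, 0.247]
contact_force: [-0.0, 0.8, 0.4]
finger_gap: 0.0853
```

```bash
python3 st.py
```

```text
8.4 [ 0.0318  0.6996  0.171   0.0167  1.5556 -0.0799] [0.9512 0.07   0.4709]
[[-0.103, 0.749, 0.655], [0.994, 0.103, 0.038], [-0.04, 0.655, -0.755]] pitch below level 49.0 heading 3.28
```

```bash
cat > kin.py <<'E'
from h import *
from scipy.optimize import least_squares
def Rz(a): return R.from_euler('z',a).as_matrix()
def Ry(a): return R.from_euler('y',a).as_matrix()
def ori(q,s4=1,s6=1): return Rz(q[0])@Ry(q[1]+q[2])@Rz(s4*q[3])@Ry(q[4])@Rz(s6*q[5])
def fk(q,p):
    M=ori(q)@Rz(p[8])
    pos=np.array([0,0,p[0]])+Rz(q[0])@([p[1],p[7],0]+Ry(q[1])@np.array([p[2],0,p[3]])+Ry(q[1]+q[2])@np.array([p[4],0,p[5]]))+M@np.array([0,0,p[6]])
    return pos,M
def load():
    D=[eval(l) for l in open('log.txt')]
    D.append(([1.24828327,.0918553,1.2318985,0,1.819784,-.056683],[.15752539,.57866084,.23014584],[-1.883e-4,.132522,.991179,-9.54e-4]))
    D.append(([-.0067,-.1619,1.1076,-.0166,2.1998,-1.3285],[.44834753,.02640242,.4325087],[-.0011488,.12902337,.99161673,-.00692148]))
    D.append(([-.0166,-.1568,1.1101,-.0173,2.1992,-.1025],[.44999559,.02176829,.42892641],[5.712e-4,.679777,.733365,-.0088596]))
    return D
def fit():
    D=load()
    def f(p):
        r=[]
        for q,x,o in D:
            a,M=fk(q,p); r+=list((a-x)*1);r+=list((M-Rq(o)).ravel()*.3)
        return np.array(r)
    best=min((least_squares(f,[.3,0,0,.35,0,.3,.25,.03,s]) for s in(0,1.57,3.14,-1.57)),key=lambda s:s.cost)
    return best
if __name__=='__main__':
    b=fit();print(b.x.round(4),b.cost);np.save('kp.npy',b.x)
    for q,x,o in load(): a,M=fk(q,b.x);print((a-x).round(4),abs(M-Rq(o)).max().round(4))
E
python3 kin.py
```

```text
[ 0.1572  0.     -0.      0.3726  0.0969  0.5585  0.3407  0.034   1.5708] 1.409053420006631e-09
[ 0. -0.  0.] 0.0
[ 0. -0.  0.] 0.0
[-0. -0. -0.] 0.0
[ 0.  0. -0.] 0.0
[ 0. -0. -0.] 0.0
[-0. -0.  0.] 0.0
[-0. -0.  0.] 0.0
[-0. -0.  0.] 0.0
[ 0. -0. -0.] 0.0
[ 0.  0. -0.] 0.0
[-0. -0.  0.] 0.0
```

```bash
python3 - <<'E'
from h import *
S=lambda u,v,x0,y0,f:((u+.5)/f-.5+x0,(v+.5)/f-.5+y0)
F={'natip':((375,240),(405,145)),'npeg':((495,355),(530,178)),'fatip':((465,162),(333,92)),'fpeg':((580,270),(455,122))}
for k,(a,b) in F.items():
    p,r=tri(S(*a,270,115,6),S(*b,180,130,6));print(k,p.round(4),np.round(r,4))
p,r=tri((212.08,266.13),(326.4,272.7));print('green ellipse',p.round(4),np.round(r,4))
# grip orange: centre
p,r=tri(S(272,108,270,115,6),S(222,112,180,130,6));print('grip',p.round(4),np.round(r,4))
# predicted
def frame(yaw):
    c,s=np.cos(np.radians(yaw)),np.sin(np.radians(yaw));X=np.array([c,s,0]);Y=np.array([-s,c,0]);Z=np.array([0,0,1.])
    t=np.radians(50);return X,np.cos(t)*X-np.sin(t)*Z,Y,np.sin(t)*X+np.cos(t)*Z
E
```

```text
natip [0.6104 0.2043 0.1185] [0.0013 0.0013]
npeg [0.6618 0.2111 0.0912] [0.0008 0.0008]
fatip [0.6054 0.2672 0.1165] [0.001 0.001]
fpeg [0.6567 0.273  0.0912] [0.0005 0.0005]
green ellipse [ 0.6031 -0.1458  0.0559] [0.0001 0.0001]
grip [0.5492 0.221  0.137 ] [0.0011 0.0011]
```

```bash
cat > plan.py <<'E'
from kin import *
p=np.load('kp.npy')
lo=np.array([-2.87,-.86,.17,-1.51,.06,-2.65]);hi=np.array([2.87,2.18,2.46,4.65,2.69,2.65])
def fr(yaw,t=50):
    c,s=np.cos(np.radians(yaw)),np.sin(np.radians(yaw));t=np.radians(t);X=np.array([c,s,0]);Z=np.array([0,0,1.])
    return np.cos(t)*X-np.sin(t)*Z,np.array([-s,c,0]),np.sin(t)*X+np.cos(t)*Z
def ik(pos,M,q0):
    best=None
    for k in range(12):
        x0=np.clip(q0+(0 if k==0 else np.random.randn(6)*.8),lo+1e-3,hi-1e-3)
        f=lambda q:np.r_[fk(q,p)[0]-pos,.3*(fk(q,p)[1]-M).ravel()]
        s=least_squares(f,x0,bounds=(lo,hi))
        if best is None or s.cost<best.cost: best=s
        if best.cost<1e-10: break
    return best
G=np.array([.601,-.147,.054]);S=np.array([.6265,.2375,.113]);YG=2.8;YS=4.6
E
python3 - <<'E'
from plan import *
np.random.seed(0)
s=sensors.get_state();M=Rq(s['orientation']);q0=s['qpos']
d,l,n=fr(3.3,49.5)
def tool(sg): y=sg*n; return np.c_[np.cross(y,d),y,d]
for nm,C in(('rack',G),('view',S)):
  for sg in(1,-1):
    for u in(.0113,.11):
      b=ik(C-u*d,tool(sg),q0);print(nm,sg,u,b.x.round(3),b.cost<1e-8)
E
```

```text
rack 1 0.0113 [-0.49  -0.362  2.091  0.471  0.839 -0.762] True
rack 1 0.11 [-0.585 -0.616  2.129  0.458  1.076 -0.748] True
rack -1 0.0113 [-0.49  -0.362  2.091  0.471  0.839  2.38 ] True
rack -1 0.11 [-0.585 -0.616  2.129  0.458  1.076  2.394] True
view 1 0.0113 [ 0.439 -0.256  1.899 -0.326  0.855  0.514] True
view 1 0.11 [ 0.498 -0.464  1.924 -0.326  1.047  0.512] True
view -1 0.0113 [ 0.439 -0.256  1.899 -0.326  0.855 -2.628] True
view -1 0.11 [ 0.498 -0.464  1.924 -0.326  1.047 -2.63 ] True
```

```bash
cat > go.py <<'E'
from plan import *
import sys
# usage: go(target) -> tool delta
def rep(T,sg=None):
    s=sensors.get_state();M=Rq(s['orientation']);x=s['eef_pos'];D=M.T@(T-x)
    b=ik(T,M,s['qpos']);print('T',T.round(4),'delta',D.round(4),'ik',b.x.round(2),b.cost<1e-8)
E
python3 - <<'E'
from go import *
d,l,n=fr(3.3,49)
for u,w in((.12,.2),(.12,.15),(.12,.1),(.12,0),(.15,0),(.18,0)): rep(G-u*d+w*n)
E
```

```text
T [ 0.6731 -0.1428  0.2758] delta [-0.1753 -0.3579 -0.0428] ik [-0.4  -0.25  1.62  0.33  1.13 -0.56] True
T [ 0.6354 -0.145   0.243 ] delta [-0.1723 -0.4079 -0.0428] ik [-0.44 -0.35  1.76  0.36  1.1  -0.62] True
T [ 0.5977 -0.1472  0.2102] delta [-0.1693 -0.4578 -0.0428] ik [-0.49 -0.44  1.89  0.39  1.09 -0.68] True
T [ 0.5224 -0.1515  0.1446] delta [-0.1633 -0.5576 -0.0428] ik [-0.6  -0.65  2.14  0.47  1.1  -0.82] True
T [ 0.5028 -0.1527  0.1672] delta [-0.1633 -0.5576 -0.0728] ik [-0.64 -0.71  2.14  0.47  1.17 -0.82] True
T [ 0.4831 -0.1538  0.1898] delta [-0.1633 -0.5576 -0.1028] ik [-0.68 -0.77  2.13  0.48  1.25 -0.83] True
```

arm_command(deltas=[-0.0215,-0.051,-0.0055,0,-0.0215,-0.051,-0.0055,0,-0.0215,-0.051,-0.0055,0,-0.0215,-0.051,-0.0055,0,-0.0215,-0.051,-0.0055,0,-0.0215,-0.051,-0.0055,0,-0.0215,-0.051,-0.0055,0,-0.0215,-0.051,-0.0055,0], hand=0.45)

```text
t: 9.4
eef_pos: [0.6508, -0.1321, 0.2385]
orientation: [0.242, 0.62, 0.707, 0.24]
contact_force: [-0.2, -0.3, -0.6]
finger_gap: 0.0473
```

arm_command(deltas=[0,0,0,0.18,0,0,0,0.18,0,0,0,0.18,0,0,0,0.18,0,0,0,0.18,0,0,0,0.18,0,0,0,0.18,0,0,0,0.18])

```text
t: 10.4
eef_pos: [0.6436, -0.1307, 0.2283]
orientation: [0.017, 0.937, 0.102, 0.333]
contact_force: [-0.3, -0.4, 0.2]
finger_gap: 0.0472
```

arm_command(deltas=[0,0,0,0.18,0,0,0,0.18,0,0,0,0.18,0,0,0,0.18,0,0,0,0.18,0,0,0,0.18,0,0,0,0.18,0,0,0,0.18])

```text
t: 11.4
eef_pos: [0.6411, -0.1264, 0.2249]
orientation: [-0.21, 0.762, -0.557, 0.255]
contact_force: [-0.6, -0.3, 0.6]
finger_gap: 0.0468
```

```bash
python3 st.py
```

```text
11.4 [-0.389  -0.3192  1.7533  0.3078  1.1034  2.39  ] [ 0.6411 -0.1264  0.2249]
[[0.25, -0.741, 0.623], [-0.956, -0.292, 0.037], [0.154, -0.605, -0.781]] pitch below level 51.39 heading 3.4
```

arm_command(deltas=[0,0,0,0.125,0,0,0,0.125,0,0,0,0])

```text
t: 11.78
eef_pos: [0.6402, -0.125, 0.2237]
orientation: [-0.24, 0.686, -0.648, 0.226]
contact_force: [0.4, -0.1, 0.6]
finger_gap: 0.0467
```

```bash
python3 st.py; python3 - <<'E'
from go import *
d,l,n=fr(2.8)
s=sensors.get_state();M=Rq(s['orientation'])
print('spin left',np.arcsin(M[:,1]@l), 'tilt', np.degrees(np.arcsin(M[:,2]@n)))
for u,w in((.12,0),(.0113,0)): rep(G-u*d+w*n)
cv2.imwrite('pics/w1.png',viewer.get_image('wrist')[:,:,::-1])
E
```

```text
11.775 [-0.3864 -0.3212  1.7561  0.3055  1.1038  2.6447] [ 0.6402 -0.125   0.2237]
[[0.058, -0.781, 0.621], [-0.998, -0.044, 0.037], [-0.002, -0.622, -0.783]] pitch below level 51.51 heading 3.43
spin left -0.006103192606878303 tilt -1.5149662750079176
T [ 0.524  -0.1508  0.1459] delta [ 0.0191  0.1404 -0.0123] ik [-0.58 -0.61  2.1   0.42  1.12  2.42] True
T [ 0.5937 -0.1474  0.0627] delta [0.0199 0.1375 0.0964] ik [-0.48 -0.34  2.06  0.43  0.87  2.42] True
```

View pics/w1.png

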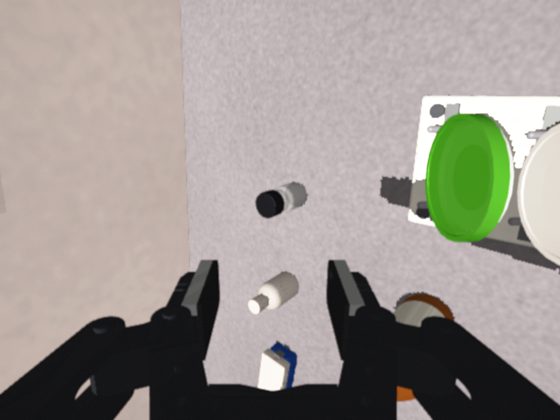

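```bash
python3 - <<'E'
from go import *
im=cv2.imread('pics/w1.png');hsv=cv2.cvtColor(im,cv2.COLOR_BGR2HSV);m=cv2.inRange(hsv,(40,120,40),(80,255,255))
c=max(cv2.findContours(m,0,1)[0],key=cv2.contourArea);print(cv2.fitEllipse(c),cv2.boundingRect(c))
d,l,n=fr(2.8)
def sil(nm,C):
    P=[C+z*n+.045*(np.cos(t)*d+np.sin(t)*l) for t in np.linspace(0,6.28,90) for z in(-.002,.008)]
    q=proj(nm,P).astype(np.float32);h=cv2.convexHull(q);x0,y0=q.min(0);x1,y1=q.max(0)
    return np.array([x0,y0,x1,y1]).round(1)
print('pred wrist',sil('wrist',G),'scene',sil('scene',G),'side',sil('side',G))
obs={}
for nm,f,box in(('wrist','w1',(400,90,560,260)),('scene','scene0',(180,230,250,310)),('side','side0',(290,245,370,310))):
    im=cv2.imread(f'pics/{f}.png');hsv=cv2.cvtColor(im,cv2.COLOR_BGR2HSV);m=cv2.inRange(hsv,(40,120,40),(80,255,255));mm=0*m;x0,y0,x1,y1=box;mm[y0:y1,x0:x1]=m[y0:y1,x0:x1]
    ys,xs=np.nonzero(mm);obs[nm]=np.array([xs.min()-.5,ys.min()-.5,xs.max()+.5,ys.max()+.5]);print(nm,obs[nm])
def f(C,ns=('wrist','scene','side')): return np.concatenate([sil(k,C)-obs[k] for k in ns])
for ns in (('wrist','scene','side'),('scene','side'),('wrist','side'),('wrist','scene')):
    r=least_squares(lambda C:f(C,ns),G,diff_step=1e-2);print(ns,r.x.round(4),r.fun.round(1))
E
```

```text
((467.1278991699219, 177.30606079101562), (83.52379608154297, 131.63424682617188), 4.215504169464111) (425, 114, 85, 128)
pred wrist [424.3 114.9 509.9 243.7] scene [188.7 242.  233.6 291.4] side [303.  251.  351.2 296. ]
wrist [424.5 113.5 509.5 241.5]
scene [189.5 241.5 234.5 290.5]
side [303.5 251.5 350.5 295.5]
('wrist', 'scene', 'side') [ 0.6013 -0.1477  0.054 ] [-0.4  0.4  0.1  1.2 -1.   0.8 -1.   1.3 -0.1 -0.3  1.1  0.7]
('scene', 'side') [ 0.6013 -0.1453  0.0532] [ 0.   0.3 -0.1  0.7 -0.8 -0.7  0.2  0.1]
('wrist', 'side') [ 0.6012 -0.1481  0.0542] [-0.3 -0.2  0.3  0.8  0.  -0.2  1.2  0.8]
('wrist', 'scene') [ 0.6014 -0.1478  0.054 ] [-0.4  0.1  0.   1.  -1.   0.8 -1.1  1.3]
```

arm_command(deltas=[0.005,0.034,-0.003,0,0.005,0.034,-0.003,0,0.005,0.034,-0.003,0,0.005,0.034,-0.003,0])

```text
t: 12.32
eef_pos: [0.5263, -0.1505, 0.148]
orientation: [-0.241, 0.686, -0.648, 0.226]
contact_force: [0.2, -0.6, -0.1]
finger_gap: 0.0468
```

```bash
sed -i 's/^G=np.array(\[[^]]*\])/G=np.array([.6013,-.1475,.054])/' plan.py; python3 st.py; python3 - <<'E'
from go import *
d,l,n=fr(2.8)
s=sensors.get_state();M=Rq(s['orientation'])
print('spin left',np.arcsin(M[:,1]@l), 'tilt', np.degrees(np.arcsin(M[:,2]@n)))
for u,w in((.12,0.003),(.06,.003),(.0113,0)): rep(G-u*d+w*n)
cv2.imwrite('pics/w2.png',viewer.get_image('wrist')[:,:,::-1])
E
```

```text
12.325 [-0.5758 -0.6066  2.0923  0.4241  1.122   2.4273] [ 0.5263 -0.1505  0.148 ]
[[0.058, -0.78, 0.623], [-0.998, -0.045, 0.038], [-0.002, -0.624, -0.781]] pitch below level 51.38 heading 3.45
spin left -0.006388974309760288 tilt -1.3839757856241002
T [ 0.5266 -0.1512  0.1479] delta [ 0.0006 -0.0001  0.0003] ik [-0.58 -0.6   2.09  0.42  1.12  2.43] True
T [ 0.5651 -0.1493  0.1019] delta [ 0.0011 -0.0015  0.0603] ik [-0.52 -0.46  2.08  0.42  0.98  2.43] True
T [ 0.594  -0.1479  0.0627] delta [0.0014 0.0003 0.109 ] ik [-0.48 -0.34  2.06  0.43  0.87  2.41] True
```

View pics/w2.png

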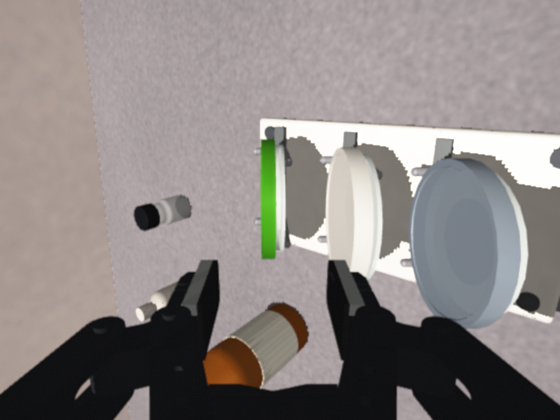

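arm_command(deltas=[0,0,0.02,0,0,0,0.02,0,0,0,0.02,0,0,0,0.02,0,0,0,0.015,0])

```text
t: 13.0
eef_pos: [0.5926, -0.151, 0.0965]
orientation: [-0.247, 0.682, -0.645, 0.24]
contact_force: [-39.6, 12.3, 91.1]
finger_gap: 0.0468
```

```bash
python3 st.py; python3 - <<'E'
from go import *
d,l,n=fr(2.8)
for u,w in((.0113,0),): rep(G-u*d+w*n)
cv2.imwrite('pics/w3.png',viewer.get_image('wrist')[:,:,::-1])
b=viewer.get_image('side')[:,:,::-1];cv2.imwrite('pics/s3.png',cv2.resize(b[180:380,180:400],None,fx=3,fy=3))
E
```

```text
13.0 [-0.4902 -0.3974  2.0541  0.432   0.9009  2.4263] [ 0.5926 -0.151   0.0965]
[[0.053, -0.761, 0.646], [-0.999, -0.046, 0.027], [0.009, -0.647, -0.763]] pitch below level 49.69 heading 2.39
T [ 0.594  -0.1479  0.0627] delta [-0.0034  0.0207  0.0268] ik [-0.48 -0.36  2.09  0.45  0.83  2.4 ] True
```

View pics/w3.png

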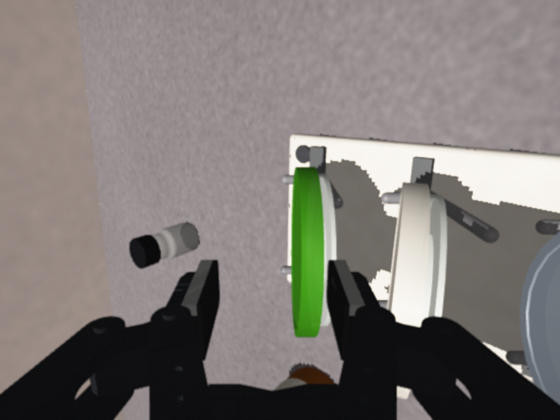

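View pics/s3.png

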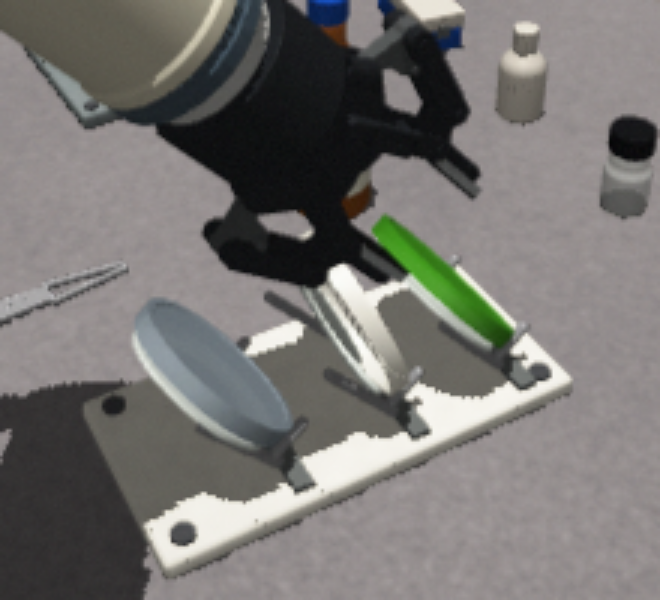

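arm_command(deltas=[0,0,-0.03,0,0,0,-0.03,0,0,0,-0.03,0])

```text
t: 13.48
eef_pos: [0.5366, -0.1546, 0.1733]
orientation: [-0.248, 0.681, -0.643, 0.247]
contact_force: [0.7, 0.1, -0.8]
finger_gap: 0.0471
```

```bash
python3 st.py; python3 - <<'E'
from go import *
b=viewer.get_image('side')[:,:,::-1];cv2.imwrite('pics/s4.png',cv2.resize(b[180:380,180:400],None,fx=3,fy=3))
b=viewer.get_image('scene')[:,:,::-1];cv2.imwrite('pics/a4.png',cv2.resize(b[150:320,100:300],None,fx=3.5,fy=3.5))
E
```

```text
13.475 [-0.5718 -0.616   2.0692  0.428   1.1061  2.4343] [ 0.5366 -0.1546  0.1733]
[[0.05, -0.754, 0.655], [-0.999, -0.05, 0.02], [0.018, -0.655, -0.755]] pitch below level 49.04 heading 1.71
```

View pics/s4.png

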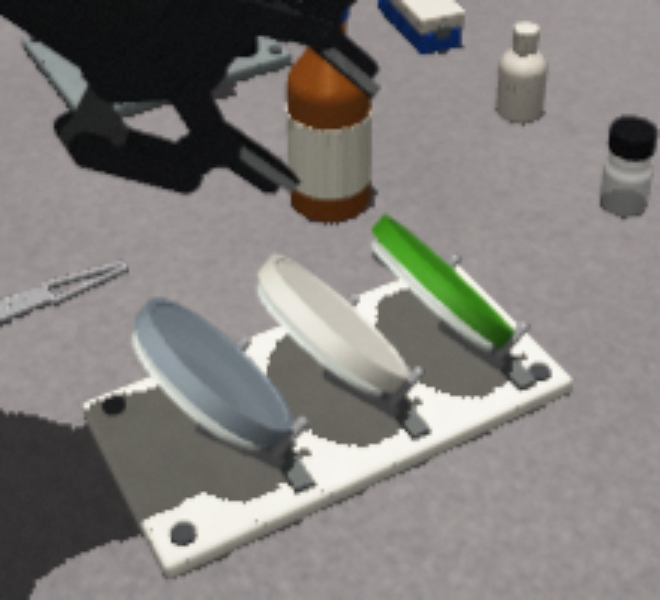

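View pics/a4.png

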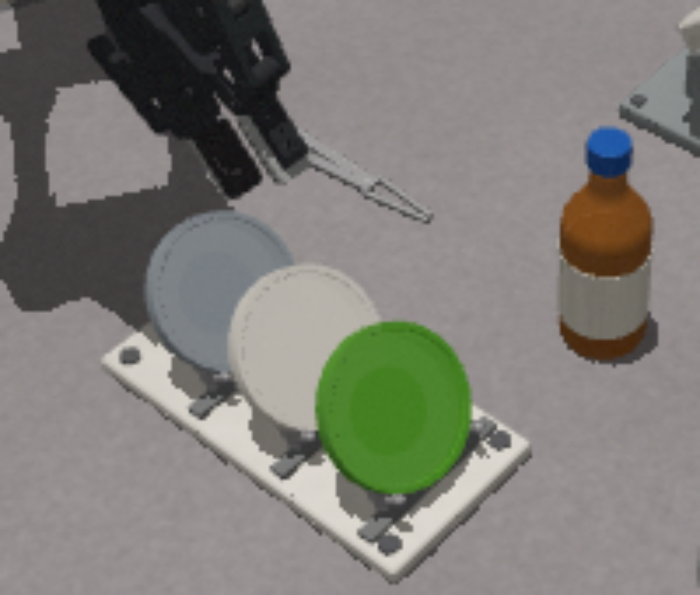

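```bash
python3 - <<'E'
from go import *
s=sensors.get_state();M=Rq(s['orientation']);x=s['eef_pos']
b=viewer.get_image('side')[:,:,::-1][150:290,180:320];f=4.2
b=cv2.resize(b,None,fx=f,fy=f,interpolation=cv2.INTER_CUBIC)
for y in (0,.02,.04,.06,.08):
  for z in(0,-.02,-.04,-.06,-.08,-.10,-.12):
    q=proj('side',x+M@[0.011,y,z])[0]; q=((q-[180,150]+.5)*f-.5).astype(int)
    cv2.circle(b,tuple(q),3,(0,0,255) if z in(0,-.06,-.12) else (0,255,255),-1)
cv2.imwrite('pics/g.png',b)
E
```

```text
(no output)
```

View pics/g.png

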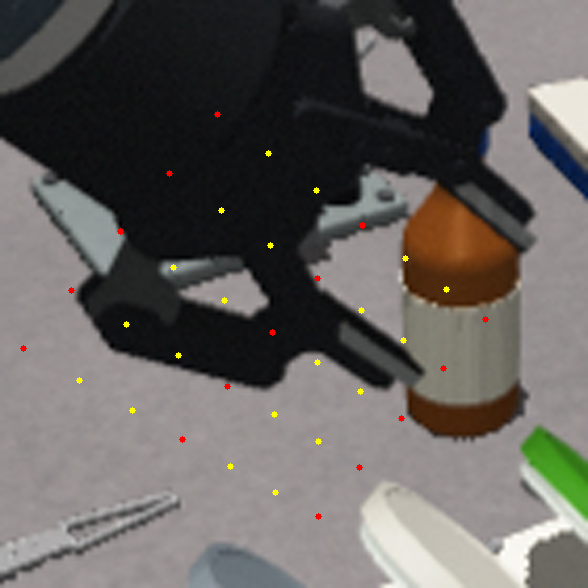

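arm_command(deltas=[0,0,0,0,0,0,0,0], hand=0.74)

```text
t: 13.88
eef_pos: [0.5375, -0.1547, 0.1713]
orientation: [-0.248, 0.681, -0.644, 0.247]
contact_force: [-0.4, -0.5, 0.7]
finger_gap: 0.0225
```

```bash
cat > chk.py <<'E'
from go import *
import sys
d,l,n=fr(2.8)
s=sensors.get_state();M=Rq(s['orientation']);r=s['eef_pos']-G
print('t',round(s['t'],2),'u',-(r@d).round(4),'l',(r@l).round(4),'w',(r@n).round(4),'spin(y.l)',np.arcsin(M[:,1]@l).round(4),'tilt z.n',np.degrees(np.arcsin(M[:,2]@n)).round(2),'z.l',np.degrees(np.arcsin(M[:,2]@l)).round(2),'gap',s['finger_gap'],'F',s['contact_force'].round(1), 'q',s['qpos'].round(2))
E
python3 chk.py; python3 - <<'E'
from go import *
d,l,n=fr(2.8)
rep(G-.09*d+.0003*n)
cv2.imwrite('pics/w5.png',viewer.get_image('wrist')[:,:,::-1])
E
```

```text
t 13.88 u 0.131 l -0.0041 w 0.0264 spin(y.l) -0.012 tilt z.n 0.94 z.l -0.73 gap 0.022456889321113307 F [-0.4 -0.5  0.7] q [-0.57 -0.61  2.07  0.43  1.1   2.43]
T [ 0.5437 -0.1503  0.1231] delta [-0.0049  0.0267  0.0406] ik [-0.55 -0.58  2.14  0.44  1.    2.41] True
```

View pics/w5.png

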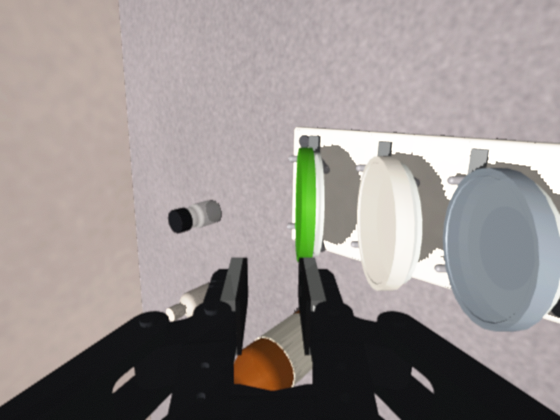

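arm_command(deltas=[-0.0015,0.009,0.01,0,-0.0015,0.009,0.01,0,-0.0015,0.009,0.01,0,0,0,0.01,0,0,0,0,0])

```text
t: 14.55
eef_pos: [0.5424, -0.1494, 0.1152]
orientation: [-0.247, 0.681, -0.645, 0.244]
contact_force: [-0.0, 0.5, 0.0]
finger_gap: 0.0223
```

```bash
python3 chk.py; python3 - <<'E'
from go import *
cv2.imwrite('pics/w6.png',viewer.get_image('wrist')[:,:,::-1])
c=cam('wrist');d,l,n=fr(2.8)
# predicted silhouettes of green lid + base bottom at lower col
for nm,z0,z1,r in(('lid',-.002,.008,.045),('base',-.008,.006,.041)):
    P=[G+z*n+r*(np.cos(t)*d+np.sin(t)*l) for t in np.linspace(0,6.28,180) for z in(z0,z1)]
    q=proj('wrist',P,c);print(nm,q.min(0).round(1),q.max(0).round(1))
im=cv2.imread('pics/w6.png');hsv=cv2.cvtColor(im,cv2.COLOR_BGR2HSV);m=cv2.inRange(hsv,(40,120,40),(80,255,255))
ys,xs=np.nonzero(m);print('obs green',xs.min(),ys.min(),xs.max(),ys.max())
E
```

```text
t 14.55 u 0.0847 l 0.001 w -0.0058 spin(y.l) -0.0099 tilt z.n 0.6 z.l -0.54 gap 0.022306596856174577 F [-0.   0.5  0. ] q [-0.55 -0.58  2.15  0.44  1.    2.4 ]
lid [247.  148.6] [268.8 285.7]
base [251.1 154.9] [277.1 279.5]
obs green 247 148 267 283
```

View pics/w6.png

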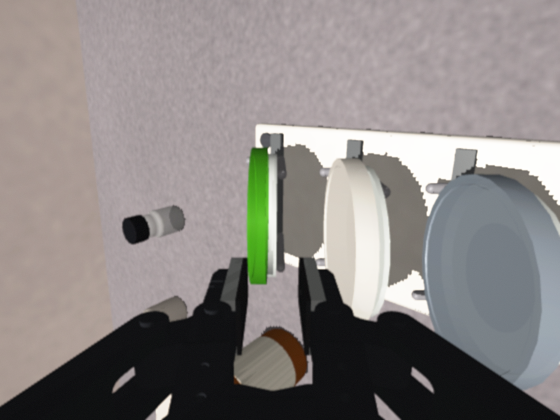

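arm_command(deltas=[0,-0.006,0,0.01,0,0,0,0])

```text
t: 14.85
eef_pos: [0.5479, -0.1495, 0.1215]
orientation: [-0.249, 0.678, -0.648, 0.244]
contact_force: [-0.2, -0.0, 0.7]
finger_gap: 0.0225
```

```bash
python3 chk.py
```

```text
t 14.85 u 0.0861 l 0.0006 w 0.0025 spin(y.l) 0.0001 tilt z.n 0.74 z.l -0.61 gap 0.02249531466405347 F [-0.2 -0.   0.7] q [-0.54 -0.56  2.13  0.44  1.    2.43]
```

arm_command(deltas=[0,0.001,0.012,0,0,0.001,0.012,0,0,0,0.005,0,0,0,0,0])

```text
t: 15.35
eef_pos: [0.5666, -0.1489, 0.0965]
orientation: [-0.249, 0.678, -0.648, 0.244]
contact_force: [-0.4, -0.5, -0.3]
finger_gap: 0.0221
```

```bash
python3 chk.py
```

```text
t 15.35 u 0.0549 l 0.0003 w 0.0007 spin(y.l) -0.0001 tilt z.n 0.73 z.l -0.61 gap 0.022086044514247564 F [-0.4 -0.5 -0.3] q [-0.52 -0.49  2.12  0.44  0.92  2.42]
```

arm_command(deltas=[0,0.0004,0.008,0,0,0,0.006,0,0,0,0,0])

```text
t: 15.72
eef_pos: [0.5762, -0.1487, 0.0852]
orientation: [-0.249, 0.678, -0.648, 0.244]
contact_force: [-0.2, -0.9, 0.3]
finger_gap: 0.0223
```

```bash
python3 chk.py; python3 - <<'E'
from go import *
cv2.imwrite('pics/w7.png',viewer.get_image('wrist')[:,:,::-1])
b=viewer.get_image('side')[:,:,::-1];cv2.imwrite('pics/s7.png',cv2.resize(b[200:350,220:400],None,fx=4,fy=4,interpolation=cv2.INTER_CUBIC))
E
```

```text
t 15.72 u 0.0401 l 0.0 w 0.0008 spin(y.l) -0.0002 tilt z.n 0.76 z.l -0.62 gap 0.02234121556013638 F [-0.2 -0.9  0.3] q [-0.5  -0.45  2.11  0.44  0.89  2.42]
```

View pics/w7.png

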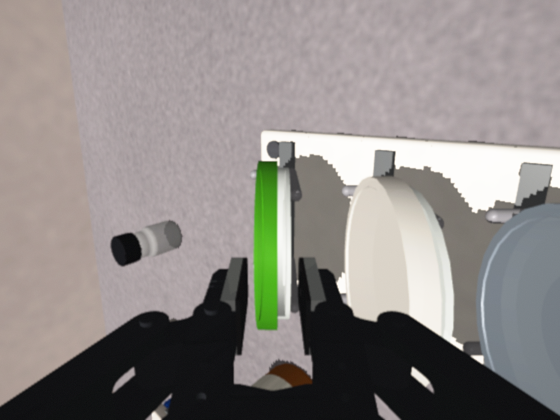

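View pics/s7.png

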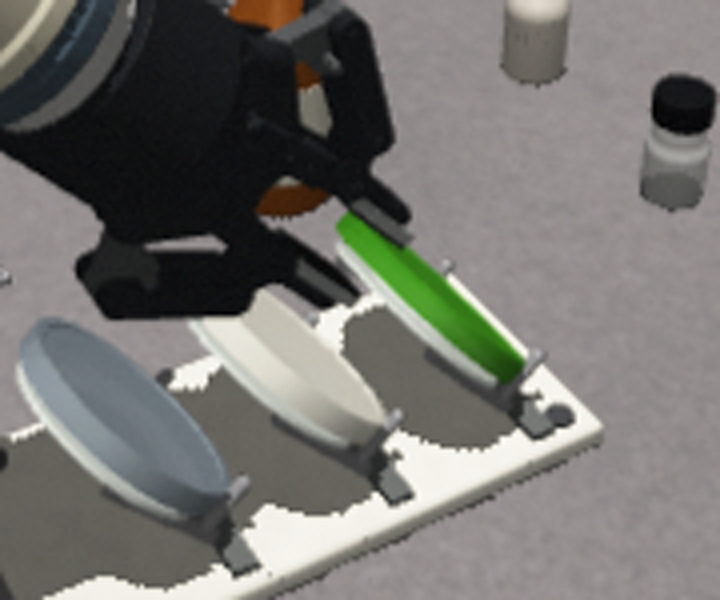

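arm_command(deltas=[0,0,0.004,0,0,0,0.003,0,0,0,0,0])

```text
t: 16.2
eef_pos: [0.5819, -0.1492, 0.0823]
orientation: [-0.249, 0.677, -0.647, 0.246]
contact_force: [-0.2, 0.2, 0.9]
finger_gap: 0.0223
```

```bash
python3 chk.py
```

```text
t 16.2 u 0.0342 l -0.0008 w 0.0033 spin(y.l) -0.0009 tilt z.n 0.98 z.l -0.72 gap 0.022312590931596044 F [-0.2  0.2  0.9] q [-0.5  -0.43  2.11  0.45  0.87  2.41]
```

arm_command(deltas=[0,0.002,0,0,0,0,0,0])

```text
t: 16.45
eef_pos: [0.58, -0.1491, 0.0803]
orientation: [-0.249, 0.677, -0.647, 0.245]
contact_force: [0.1, 0.1, 1.3]
finger_gap: 0.0227
```

```bash
python3 chk.py; python3 - <<'E'
from go import *
cv2.imwrite('pics/w8.png',viewer.get_image('wrist')[:,:,::-1])
b=viewer.get_image('side')[:,:,::-1];cv2.imwrite('pics/s8.png',cv2.resize(b[200:350,220:400],None,fx=4,fy=4,interpolation=cv2.INTER_CUBIC))
E
```

```text
t 16.45 u 0.0339 l -0.0006 w 0.0005 spin(y.l) -0.0009 tilt z.n 0.92 z.l -0.7 gap 0.02272424577811481 F [0.1 0.1 1.3] q [-0.5  -0.43  2.11  0.45  0.87  2.41]
```

View pics/w8.png

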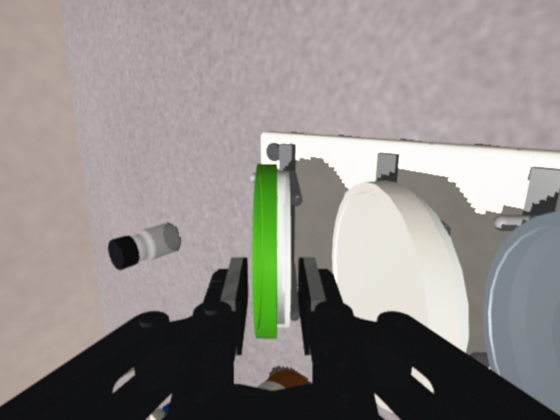

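View pics/s8.png

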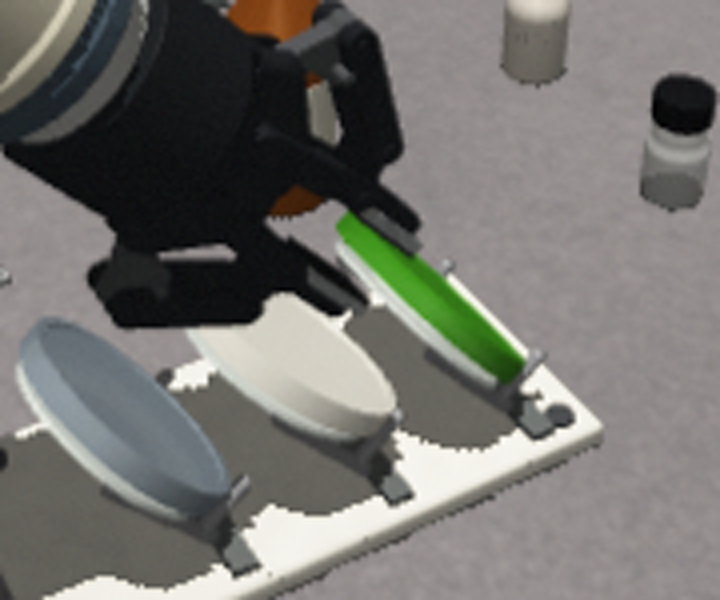

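arm_command(deltas=[0,0,0.003,0,0,0,0,0], hand=0.78)

```text
t: 16.8
eef_pos: [0.5819, -0.149, 0.0775]
orientation: [-0.249, 0.677, -0.647, 0.245]
contact_force: [1.0, -0.2, 0.1]
finger_gap: 0.0189
```

```bash
python3 chk.py; python3 - <<'E'
from go import *
cv2.imwrite('pics/w9.png',viewer.get_image('wrist')[:,:,::-1])
E
```

```text
t 16.8 u 0.0305 l -0.0006 w 0.0002 spin(y.l) -0.0007 tilt z.n 0.89 z.l -0.69 gap 0.01893865596266731 F [ 1.  -0.2  0.1] q [-0.5  -0.42  2.11  0.45  0.86  2.41]
```

View pics/w9.png

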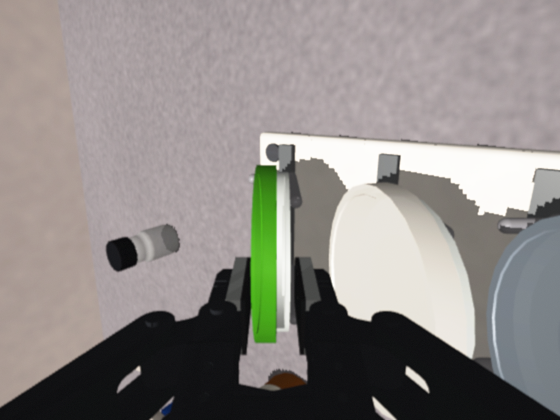

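arm_command(deltas=[0,0,0,0,0,0,0,0,0,0,0,0], hand=1)

```text
t: 17.23
eef_pos: [0.5819, -0.1491, 0.0779]
orientation: [-0.249, 0.677, -0.647, 0.245]
contact_force: [-0.3, 0.7, -0.3]
finger_gap: 0.0142
```

```bash
python3 chk.py; python3 - <<'E'
from go import *
cv2.imwrite('pics/w10.png',viewer.get_image('wrist')[:,:,::-1])
b=viewer.get_image('side')[:,:,::-1];cv2.imwrite('pics/s10.png',cv2.resize(b[200:350,220:400],None,fx=4,fy=4,interpolation=cv2.INTER_CUBIC))
E
```

```text
t 17.23 u 0.0308 l -0.0006 w 0.0004 spin(y.l) -0.0011 tilt z.n 0.89 z.l -0.69 gap 0.01415935172595638 F [-0.3  0.7 -0.3] q [-0.5  -0.42  2.11  0.45  0.86  2.41]
```

View pics/w10.png

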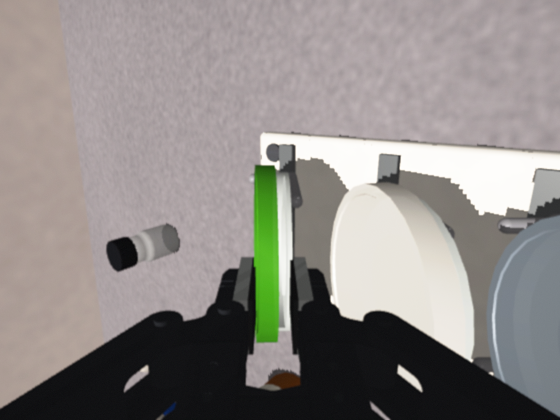

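View pics/s10.png

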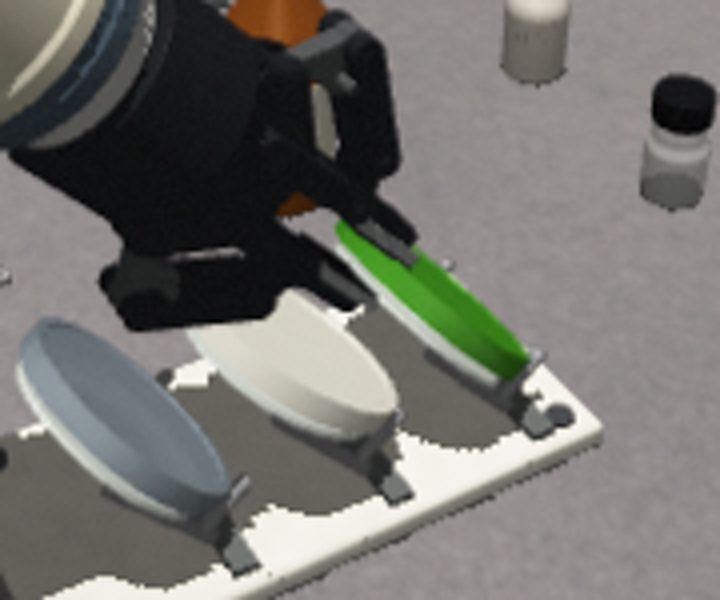

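arm_command(deltas=[0,0,0,0,0,-0.001,-0.006,0,0,-0.0005,-0.008,0,0,-0.0005,-0.008,0])

```text
t: 17.82
eef_pos: [0.5678, -0.149, 0.0955]
orientation: [-0.249, 0.678, -0.648, 0.244]
contact_force: [0.6, 0.5, -0.3]
finger_gap: 0.0137
```

```bash
python3 chk.py; python3 - <<'E'
from go import *
cv2.imwrite('pics/w11.png',viewer.get_image('wrist')[:,:,::-1])
b=viewer.get_image('side')[:,:,::-1];cv2.imwrite('pics/s11.png',cv2.resize(b[200:350,220:400],None,fx=4,fy=4,interpolation=cv2.INTER_CUBIC))
E
```

```text
t 17.82 u 0.0534 l 0.0001 w 0.001 spin(y.l) -0.0007 tilt z.n 0.76 z.l -0.63 gap 0.01365642168804888 F [ 0.6  0.5 -0.3] q [-0.51 -0.48  2.12  0.44  0.92  2.42]
```

View pics/s11.png

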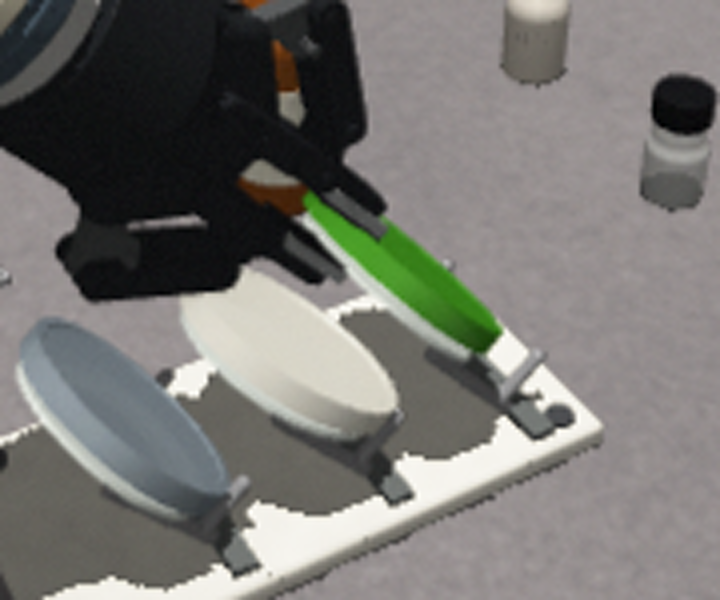

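View pics/w11.png

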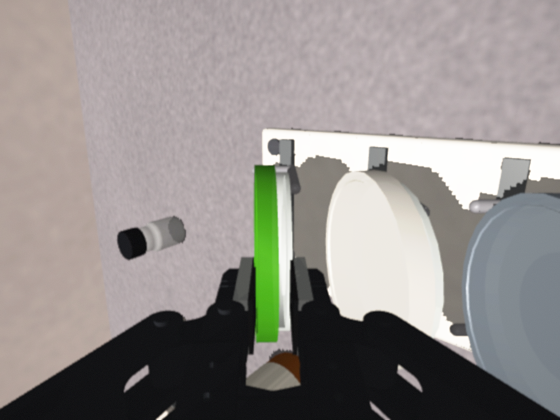

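arm_command(deltas=[0,-0.003,-0.008,0,0,-0.003,-0.01,0,0,-0.004,-0.01,0,0,-0.006,-0.012,0,0,-0.008,-0.012,0])

```text
t: 18.55
eef_pos: [0.5509, -0.1494, 0.1546]
orientation: [-0.249, 0.677, -0.648, 0.245]
contact_force: [0.0, -0.9, -0.9]
finger_gap: 0.0138
```

```bash
python3 chk.py; python3 - <<'E'
from go import *
b=viewer.get_image('side')[:,:,::-1];cv2.imwrite('pics/s12.png',cv2.resize(b[170:350,180:400],None,fx=3.5,fy=3.5,interpolation=cv2.INTER_CUBIC))
E
```

```text
t 18.55 u 0.1095 l 0.0006 w 0.026 spin(y.l) -0.0006 tilt z.n 0.82 z.l -0.68 gap 0.013795169479978732 F [ 0.  -0.9 -0.9] q [-0.54 -0.57  2.07  0.42  1.05  2.46]
```

View pics/s12.png

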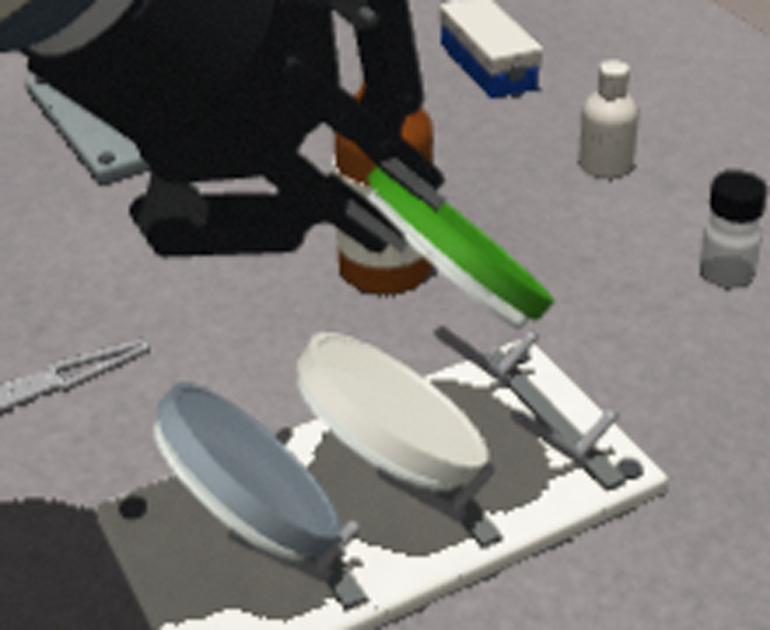

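```bash
python3 - <<'E'
from go import *
b=viewer.get_image('scene')[:,:,::-1];cv2.imwrite('pics/a12.png',cv2.resize(b[190:320,120:280],None,fx=5,fy=5,interpolation=cv2.INTER_CUBIC)[:600])
b=viewer.get_image('side')[:,:,::-1];cv2.imwrite('pics/s12b.png',cv2.resize(b[250:350,210:380],None,fx=4.7,fy=4.7,interpolation=cv2.INTER_CUBIC))
E
```

```text
(no output)
```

View pics/a12.png

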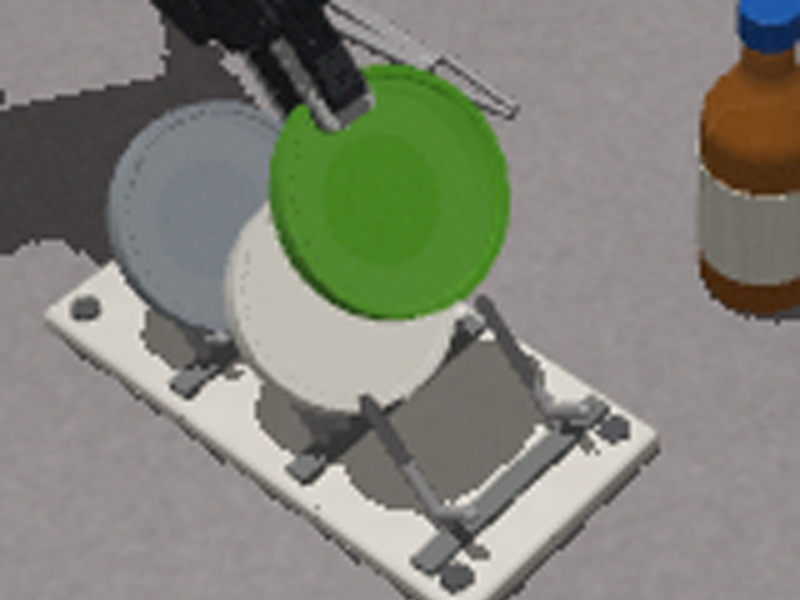

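View pics/s12b.png

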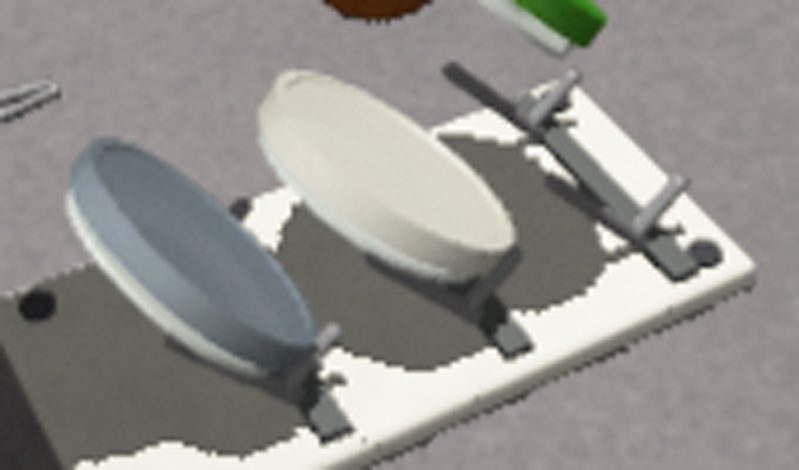

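```bash
python3 - <<'E'
from go import *
s=sensors.get_state();M=Rq(s['orientation']);x=s['eef_pos']
b=viewer.get_image('side')[:,:,::-1][160:280,195:345];f=5
b=cv2.resize(b,None,fx=f,fy=f,interpolation=cv2.INTER_CUBIC)
for y in (.01,.02,.03,.04,.05,.06):
  for z in(0,-.01,-.02,-.03,-.04,-.05,-.06,-.07,-.08,-.09,-.10):
    q=proj('side',x+M@[0.012,y,z])[0]; q=((q-[195,160]+.5)*f-.5).astype(int)
    cv2.circle(b,tuple(q),2,(0,0,255) if y in(.02,.04,.06) else (0,255,255),-1)
    if z in(0,-.05,-.1): cv2.circle(b,tuple(q),4,(255,0,255),1)
cv2.imwrite('pics/g2.png',b)
E
```

```text
(no output)
```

View pics/g2.png

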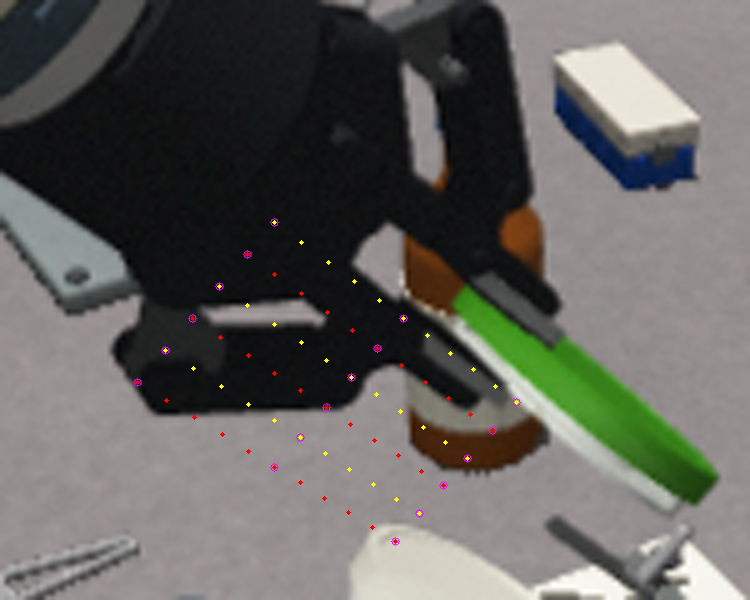

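arm_command(deltas=[0,-0.02,-0.025,0,0,-0.026,-0.031,0,0,-0.026,-0.031,0,0,-0.02,-0.025,0,0,0,0,-0.1,0,0,0,-0.17,0,0,0,-0.18,0,0,0,-0.18])

```text
t: 19.75
eef_pos: [0.547, -0.1474, 0.2935]
orientation: [-0.158, 0.85, -0.399, 0.304]
contact_force: [0.1, 0.4, -0.2]
finger_gap: 0.0141
```

```bash
python3 chk.py
```

```text
t 19.75 u 0.2183 l 0.0027 w 0.1124 spin(y.l) -0.646 tilt z.n 0.09 z.l -0.31 gap 0.014085727979353693 F [ 0.1  0.4 -0.2] q [-0.54 -0.56  1.82  0.38  1.29  1.92]
```

arm_command(deltas=[0,0,0,-0.18,0,0,0,-0.18,0,0,0,-0.18,0,0,0,-0.18,0,0,0,-0.18,0,0,0,-0.18,0,0,0,-0.18,0,0,0,-0.18])

```text
t: 20.75
eef_pos: [0.5466, -0.1466, 0.2827]
orientation: [0.084, 0.898, 0.283, 0.326]
contact_force: [0.8, 0.4, -0.7]
finger_gap: 0.0141
```

arm_command(deltas=[0,0,0,-0.18,0,0,0,-0.18,0,0,0,-0.18,0,0,0,-0.18,0,0,0,-0.18])

```text
t: 21.38
eef_pos: [0.5463, -0.146, 0.2759]
orientation: [0.217, 0.677, 0.656, 0.252]
contact_force: [0.3, 0.6, 0.0]
finger_gap: 0.0138
```

```bash
sed -e 's/d,l,n=fr(2.8)/d,l,n=fr(YS)/' -e "s/-G/-S/" chk.py > chs.py; python3 chs.py; python3 - <<'E'
from go import *
d,l,n=fr(YS)
rep(S-.09*d+.05*n); rep(S-.031*d+.003*n)
E
```

```text
t 21.38 u 0.196 l -0.3758 w 0.02 spin(y.l) -0.107 tilt z.n -1.18 z.l -0.76 gap 0.013793212691130093 F [0.3 0.6 0. ] q [-0.54 -0.55  1.83  0.37  1.29 -0.5 ]
T [0.607  0.2359 0.2141] delta [ 0.3785 -0.0083  0.1003] ik [ 0.44 -0.31  1.77 -0.27  1.06  0.53] True
T [0.6089 0.2361 0.1387] delta [ 0.3744 -0.0538  0.1603] ik [ 0.44 -0.28  1.88 -0.3   0.92  0.57] True
```

arm_command(deltas=[0.02,0,0,-0.1,0.045,0,0,0,0.05,0,0,0,0.05,0,0,0,0.05,0,0,0,0.05,0,0,0,0.045,0,0,0,0.03,0,0,0])

```text
t: 22.38
eef_pos: [0.5227, 0.2014, 0.2643]
orientation: [0.225, 0.645, 0.691, 0.237]
contact_force: [1.2, -0.3, -0.7]
finger_gap: 0.0138
```

```bash
 python3 chs.py; python3 - <<'E'
from go import *
d,l,n=fr(YS)
rep(S-.09*d+.04*n)
cv2.imwrite('pics/w13.png',viewer.get_image('wrist')[:,:,::-1])
cv2.imwrite('pics/s13.png',viewer.get_image('side')[:,:,::-1])
E
```

```text
t 22.38 u 0.1843 l -0.0277 w 0.0158 spin(y.l) -0.0072 tilt z.n -1.89 z.l -0.75 gap 0.013836074644274637 F [ 1.2 -0.3 -0.7] q [ 0.45 -0.57  1.86 -0.25  1.23  0.39]
T [0.5994 0.2353 0.2077] delta [0.0291 0.0271 0.0931] ik [ 0.44 -0.32  1.78 -0.27  1.07  0.43] True
```

View pics/w13.png

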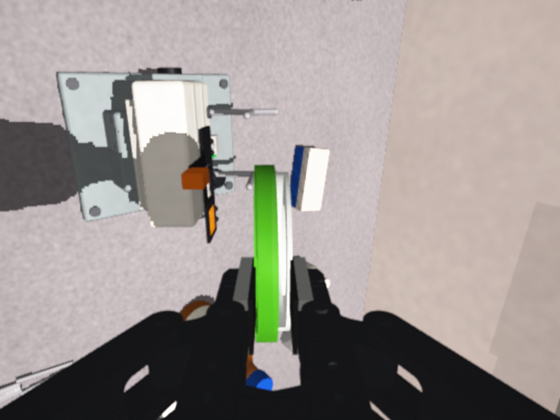

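View pics/s13.png

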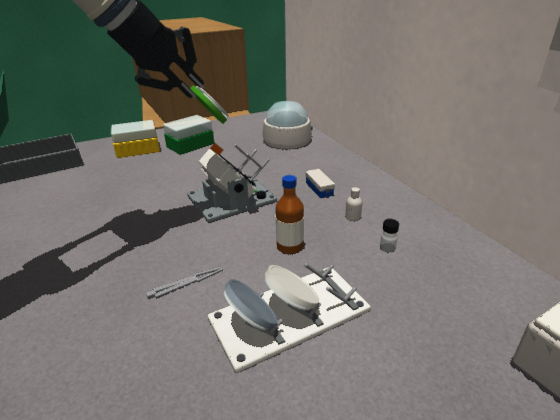

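arm_command(deltas=[0.01,0.006,0.025,0,0.01,0.006,0.03,0,0.008,0.006,0.03,0,0,0.003,0.015,0,0,0,0,0.0])

```text
t: 23.1
eef_pos: [0.6004, 0.2334, 0.1932]
orientation: [0.224, 0.645, 0.692, 0.234]
contact_force: [-0.9, 0.5, -0.7]
finger_gap: 0.0142
```

```bash
 python3 chs.py; python3 - <<'E'
from go import *
d,l,n=fr(YS)
rep(S-.045*d+.03*n+.001*l)
cv2.imwrite('pics/w14.png',viewer.get_image('wrist')[:,:,::-1])
E
```

```text
t 23.1 u 0.0784 l -0.002 w 0.0314 spin(y.l) -0.0041 tilt z.n -2.21 z.l -0.77 gap 0.014154179724309051 F [-0.9  0.5 -0.7] q [ 0.44 -0.32  1.8  -0.27  1.05  0.43]
T [0.6205 0.238  0.1668] delta [ 0.0035 -0.0001  0.0333] ik [ 0.43 -0.25  1.79 -0.27  0.99  0.44] True
```

View pics/w14.png

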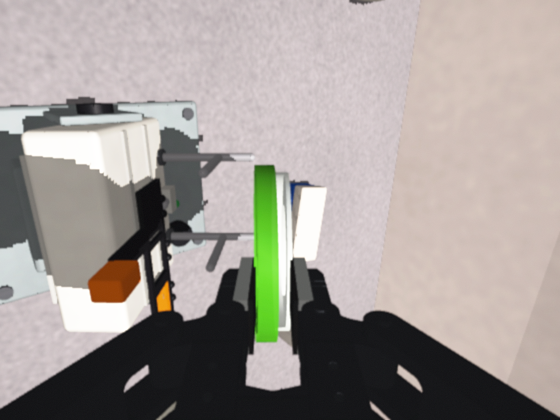

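```bash
python3 - <<'E'
from go import *
d,l,n=fr(YS)
# no camera motion since picture; calibration at current pose
for nm,P in(('farpeg12',S+.037*d+.031*l+.012*n),('farpeg9',S+.037*d+.031*l+.009*n),('nearpeg12',S+.037*d-.031*l+.012*n),('farjunc',S+.037*d+.031*l-.011*n),('fartip',S-.014*d+.031*l-.011*n),('neartip',S-.014*d-.031*l-.011*n),('grip',S-.068*d-.01*l-.0445*n)):
    print(nm,proj('wrist',P)[0].round(1))
im=cv2.imread('pics/w14.png');cv2.imwrite('pics/w14c.png',cv2.resize(im[130:310,60:270],None,fx=3.5,fy=3.3,interpolation=cv2.INTER_CUBIC))
E
```

```text
farpeg12 [252.5 153.1]
farpeg9 [248.3 153.1]
nearpeg12 [254.2 232.8]
farjunc [220.8 153. ]
fartip [205.7 167.8]
neartip [211.7 262.7]
grip [118.6 274. ]
```

View pics/w14c.png

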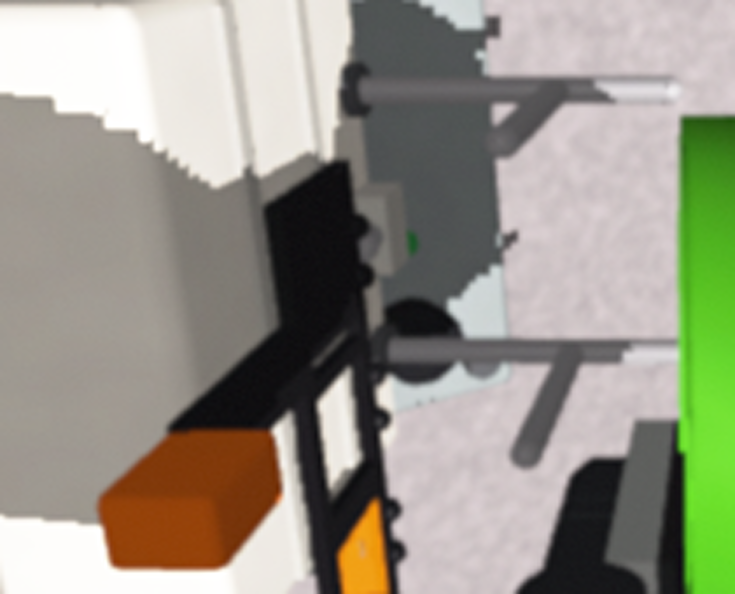

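```bash
python3 - <<'E'
from go import *
d,l,n=fr(YS)
obs={(37,31,12):(254.3,157.3),(37,31,-11):(220.6,158),(-14,31,-11):(203.4,175.5),(-14,-31,-11):(210.6,268),(37,-31,-11):(224.3,236)}
f=lambda s:np.concatenate([proj('wrist',s+(a*d+b*l+c*n)/1000)[0]-o for (a,b,c),o in obs.items()])
r=least_squares(f,S);print(r.x,r.fun.round(1)); print(((r.x-S)@np.c_[d,l,n])*1000)
f2=lambda s:np.concatenate([proj('wrist',s[:3]+(a*fr(s[3])[0]+b*fr(s[3])[1]+c*fr(s[3])[2])/1000)[0]-o for (a,b,c),o in obs.items()])
r=least_squares(f2,np.r_[S,YS],x_scale=[.001]*3+[1]);print(r.x,r.fun.round(1))
E
```

```text
[0.62551345 0.23417948 0.11415218] [-2.2  0.6 -0.3 -0.1  1.6 -1.7  0.5  0.4 -0.   1.2]
[-1.6858984  -3.23070213 -0.21670097]
[0.62555882 0.23415314 0.11415164 4.94779472] [-2.4  0.4 -0.5 -0.2  1.4 -1.4  0.9  0.5  0.2  1. ]
```

```bash
sed -i 's/S=np.array(\[[^]]*\]);YG/S=np.array([.6258,.2342,.1135]);YG/; s/YS=4.6/YS=4.7/' plan.py; python3 chs.py
```

```text
t 23.15 u 0.078 l 0.0014 w 0.0322 spin(y.l) -0.0056 tilt z.n -2.16 z.l -0.81 gap 0.013751905887471117 F [-0.1 -0.3 -0.2] q [ 0.44 -0.32  1.8  -0.27  1.05  0.43]
```

arm_command(deltas=[0,0,0.012,0,0,0,0.012,0,0,-0.001,0.008,0,0,-0.002,0,0])

```text
t: 23.65
eef_pos: [0.6188, 0.2341, 0.1683]
orientation: [0.225, 0.644, 0.692, 0.236]
contact_force: [0.4, 0.8, -0.4]
finger_gap: 0.0137
```

```bash
 python3 chs.py
```

```text
t 23.65 u 0.0465 l 0.0005 w 0.0299 spin(y.l) -0.0068 tilt z.n -1.93 z.l -0.77 gap 0.013685280467559843 F [ 0.4  0.8 -0.4] q [ 0.42 -0.26  1.81 -0.27  0.98  0.43]
```

arm_command(deltas=[0.001,-0.004,0.008,0,0,-0.006,0.002,0,0,-0.005,0,0,0,0,0,0])

```text
t: 24.15
eef_pos: [0.6122, 0.2349, 0.1499]
orientation: [0.225, 0.644, 0.692, 0.236]
contact_force: [-0.2, -0.7, -0.2]
finger_gap: 0.0134
```

```bash
 python3 chs.py
```

```text
t 24.15 u 0.0366 l 0.0019 w 0.0131 spin(y.l) -0.0064 tilt z.n -1.94 z.l -0.75 gap 0.01344602021678001 F [-0.2 -0.7 -0.2] q [ 0.43 -0.27  1.84 -0.28  0.96  0.45]
```

arm_command(deltas=[-0.0005,-0.004,0.001,0,0,-0.002,0,0,0,0,0,0])

```text
t: 24.52
eef_pos: [0.608, 0.2342, 0.1461]
orientation: [0.225, 0.644, 0.692, 0.237]
contact_force: [0.0, -0.4, -0.1]
finger_gap: 0.0136
```

```bash
 python3 chs.py; python3 - <<'E'
from go import *
im=viewer.get_image('wrist')[:,:,::-1]
cv2.imwrite('pics/w15.png',im)
b=viewer.get_image('scene')[:,:,::-1];cv2.imwrite('pics/a15.png',cv2.resize(b[90:215,265:395],None,fx=4.6,fy=4.6,interpolation=cv2.INTER_CUBIC))
E
```

```text
t 24.52 u 0.0363 l 0.0015 w 0.0073 spin(y.l) -0.0065 tilt z.n -1.87 z.l -0.72 gap 0.013583850491573056 F [ 0.  -0.4 -0.1] q [ 0.43 -0.28  1.86 -0.28  0.95  0.45]
```

View pics/w15.png

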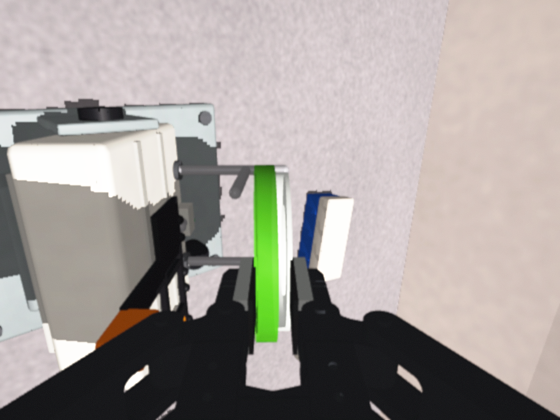

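View pics/a15.png

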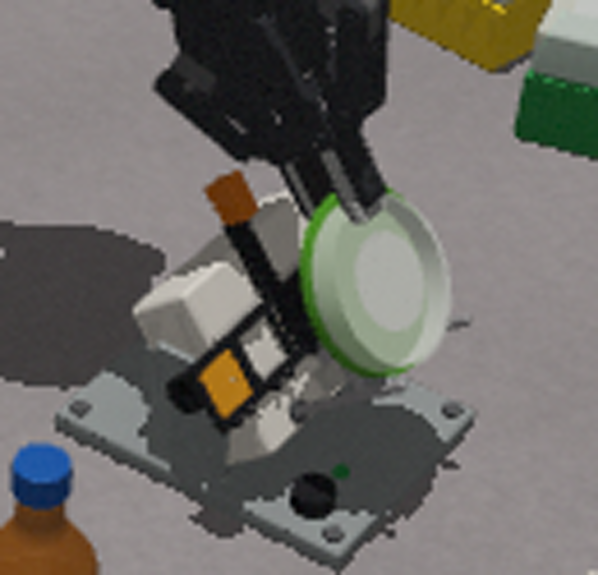

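arm_command(deltas=[0,-0.002,0,0,0,-0.001,0,0,0,0,0,0])

```text
t: 25.0
eef_pos: [0.6058, 0.234, 0.1445]
orientation: [0.225, 0.644, 0.692, 0.237]
contact_force: [-0.4, 0.9, -0.4]
finger_gap: 0.0135
```

```bash
 python3 chs.py
```

```text
t 25.0 u 0.0365 l 0.0014 w 0.0046 spin(y.l) -0.0067 tilt z.n -1.84 z.l -0.73 gap 0.013502563788298816 F [-0.4  0.9 -0.4] q [ 0.43 -0.29  1.87 -0.28  0.95  0.46]
```

arm_command(deltas=[0,-0.001,0.002,0,0,0,0.001,0,0,0,0,0])

```text
t: 25.38
eef_pos: [0.6074, 0.2341, 0.142]
orientation: [0.226, 0.644, 0.691, 0.238]
contact_force: [-0.1, 0.7, -0.3]
finger_gap: 0.0137
```

```bash
 python3 chs.py
```

```text
t 25.38 u 0.0336 l 0.0014 w 0.0042 spin(y.l) -0.0066 tilt z.n -1.76 z.l -0.72 gap 0.013725691181907099 F [-0.1  0.7 -0.3] q [ 0.43 -0.28  1.87 -0.28  0.94  0.46]
```

arm_command(deltas=[0,-0.0015,0.0015,0,0,-0.001,0.001,0,0,0,0,0])

```text
t: 25.75
eef_pos: [0.6078, 0.2347, 0.1404]
orientation: [0.226, 0.643, 0.691, 0.239]
contact_force: [1.5, 0.4, 1.2]
finger_gap: 0.0139
```

```bash
 python3 chs.py; python3 - <<'E'
from go import *
im=viewer.get_image('wrist')[:,:,::-1]
cv2.imwrite('pics/w16.png',im[100:400,100:400].repeat(2,0).repeat(2,1))
E
```

```text
t 25.75 u 0.0321 l 0.0019 w 0.0036 spin(y.l) -0.0069 tilt z.n -1.55 z.l -0.64 gap 0.013915391011090673 F [1.5 0.4 1.2] q [ 0.43 -0.28  1.87 -0.28  0.93  0.46]
```

View pics/w16.png

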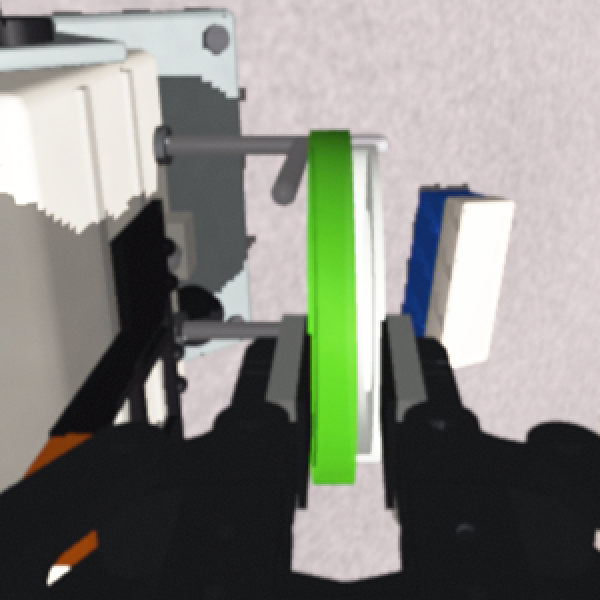

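arm_command(deltas=[-0.0005,-0.001,0.0015,0,0,-0.001,0.001,0,0,0,0,0])

```text
t: 26.18
eef_pos: [0.6081, 0.2354, 0.1397]
orientation: [0.226, 0.643, 0.691, 0.241]
contact_force: [-1.0, 0.6, 1.9]
finger_gap: 0.0139
```

```bash
 python3 chs.py
```

```text
t 26.18 u 0.0313 l 0.0026 w 0.0034 spin(y.l) -0.0076 tilt z.n -1.38 z.l -0.5 gap 0.01392892707188277 F [-1.   0.6  1.9] q [ 0.43 -0.28  1.88 -0.28  0.93  0.46]
```

```bash
 python3 - <<'E'
from go import *
b=viewer.get_image('scene')[:,:,::-1];cv2.imwrite('pics/a17.png',cv2.resize(b[100:210,285:385],None,fx=5.5,fy=5.5,interpolation=cv2.INTER_CUBIC))
b=viewer.get_image('side')[:,:,::-1];cv2.imwrite('pics/s17.png',cv2.resize(b[110:220,180:290],None,fx=5.4,fy=5.4,interpolation=cv2.INTER_CUBIC))
E
```

```text
(no output)
```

View pics/a17.png

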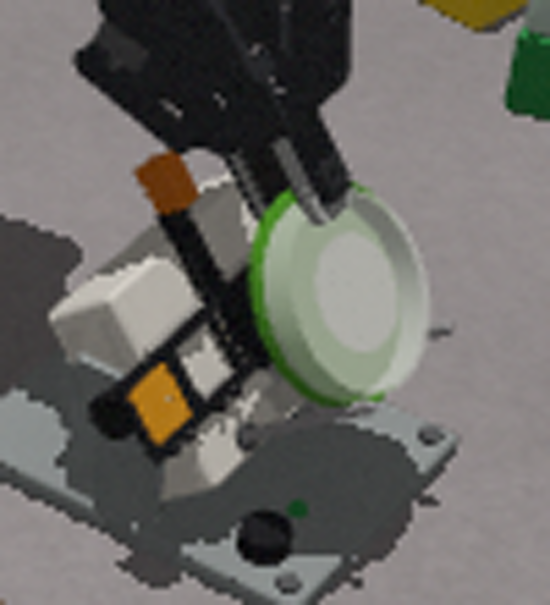

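View pics/s17.png

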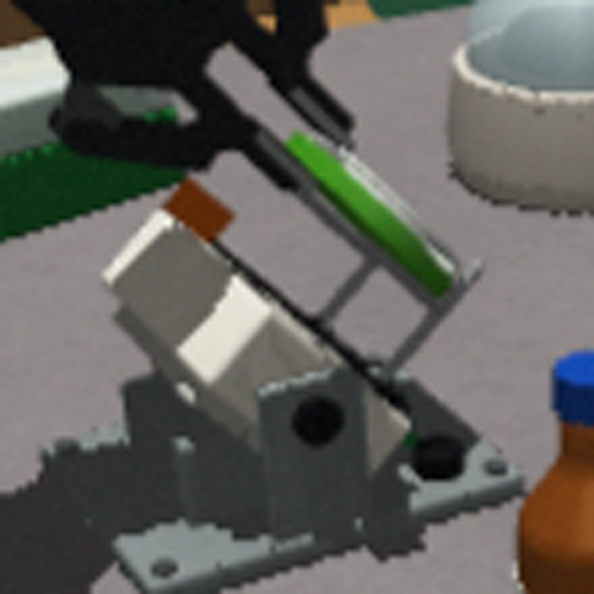

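arm_command(deltas=[0,0,0,0,0,0,0,0,0,0,0,0], hand=0.76)

```text
t: 26.65
eef_pos: [0.6083, 0.2351, 0.1391]
orientation: [0.226, 0.643, 0.691, 0.241]
contact_force: [-0.4, 1.4, 3.3]
finger_gap: 0.0207
```

```bash
 python3 chs.py;python3 - <<'E'
from go import *
b=viewer.get_image('wrist')[:,:,::-1];cv2.imwrite('pics/w18.png',b[100:400,100:400].repeat(2,0).repeat(2,1))
b=viewer.get_image('side')[:,:,::-1];cv2.imwrite('pics/s18.png',cv2.resize(b[110:220,180:290],None,fx=5.4,fy=5.4,interpolation=cv2.INTER_CUBIC))
E
```

```text
t 26.65 u 0.0308 l 0.0023 w 0.0032 spin(y.l) -0.0077 tilt z.n -1.4 z.l -0.52 gap 0.020668650376742773 F [-0.4  1.4  3.3] q [ 0.43 -0.28  1.88 -0.28  0.93  0.46]
```

View pics/w18.png

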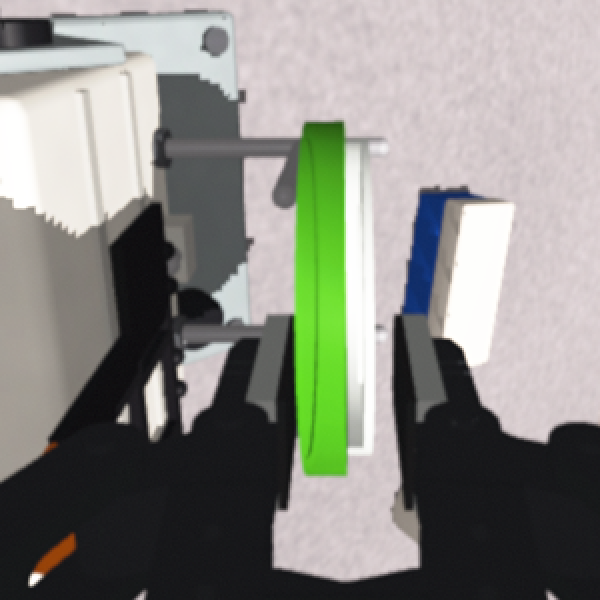

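View pics/s18.png

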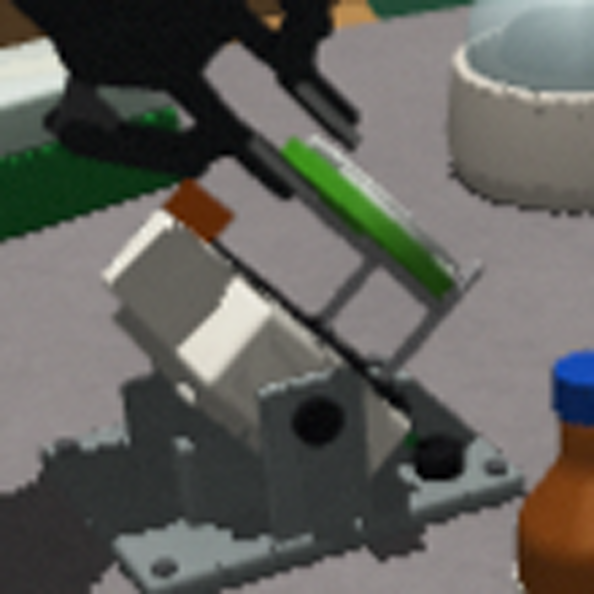

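```bash
cat > seat.py <<'E'
from go import *
import sys
f=sys.argv[1]
d,l,n=fr(YS);c=cam('wrist')
im=viewer.get_image('wrist')[:,:,::-1];cv2.imwrite(f,im)
hsv=cv2.cvtColor(np.ascontiguousarray(im),cv2.COLOR_BGR2HSV);m=cv2.inRange(hsv,(40,120,40),(80,255,255))
k=max(cv2.findContours(m,0,1)[0],key=cv2.contourArea);x,y,w,h=cv2.boundingRect(k)
P=[S+z*n+.045*(np.cos(t)*d+np.sin(t)*l) for t in np.linspace(0,6.28,180) for z in(-.008,.002)]
q=proj('wrist',P,c);print('pred lid box',q.min(0).round(1),q.max(0).round(1),'obs',x,y,x+w,y+h)
for b in(31,-31):
  for a,z in((37,12),(37,-11),(-14,-11)): print((a,b,z),proj('wrist',S+(a*d+b*l+z*n)/1000,c)[0].round(1))
E
python3 seat.py pics/w19.png
```

```text
pred lid box [246.6 161.5] [275.5 339.4] obs 246 161 274 338
(37, 31, 12) [291.7 174.3]
(37, 31, -11) [253.1 174.4]
(-14, 31, -11) [244.8 199.1]
(37, -31, 12) [290.9 267.9]
(37, -31, -11) [255.5 267.8]
(-14, -31, -11) [248.6 314.3]
```

arm_command(deltas=[0,-0.0015,0,0,0,0,-0.004,0,0,0,-0.006,0,0,0,-0.008,0], hand=0.74)

```text
t: 27.3
eef_pos: [0.5944, 0.2334, 0.1505]
orientation: [0.226, 0.644, 0.691, 0.239]
contact_force: [0.5, 0.4, 0.7]
finger_gap: 0.0222
```

```bash
 python3 chs.py; python3 seat.py pics/w20.png|head -1
```

```text
t 27.3 u 0.0485 l 0.0018 w -0.0002 spin(y.l) -0.0074 tilt z.n -1.64 z.l -0.62 gap 0.02222260151824148 F [0.5 0.4 0.7] q [ 0.44 -0.32  1.89 -0.28  0.96  0.46]
pred lid box [257.9 154.4] [281.3 316.5] obs 255 155 279 315
```

View pics/w20.png

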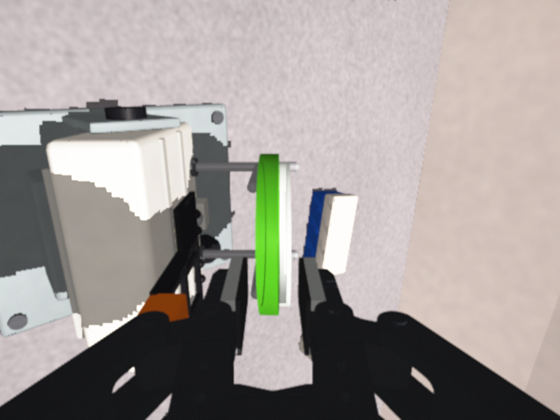

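arm_command(deltas=[0,0.0005,-0.015,0,0,0.001,-0.02,0,0,0.004,-0.03,0,0,0.01,-0.03,0,0,0.02,-0.02,0,0,0,0,0])

```text
t: 28.1
eef_pos: [0.5462, 0.2309, 0.2716]
orientation: [0.226, 0.643, 0.691, 0.241]
contact_force: [-0.4, -0.6, -1.8]
finger_gap: 0.0221
```

```bash
 python3 chs.py; python3 seat.py pics/w21.png|head -1; python3 - <<'E'
from go import *
b=viewer.get_image('scene')[:,:,::-1];cv2.imwrite('pics/a21.png',cv2.resize(b[100:210,285:385],None,fx=5.4,fy=5.4,interpolation=cv2.INTER_CUBIC))
E
```

```text
t 28.1 u 0.1723 l 0.0032 w 0.0407 spin(y.l) -0.0081 tilt z.n -1.44 z.l -0.48 gap 0.02211945675535041 F [-0.4 -0.6 -1.8] q [ 0.49 -0.47  1.78 -0.28  1.21  0.43]
pred lid box [215.5 132.4] [241.4 233.3] obs 214 133 239 233
```

View pics/w21.png

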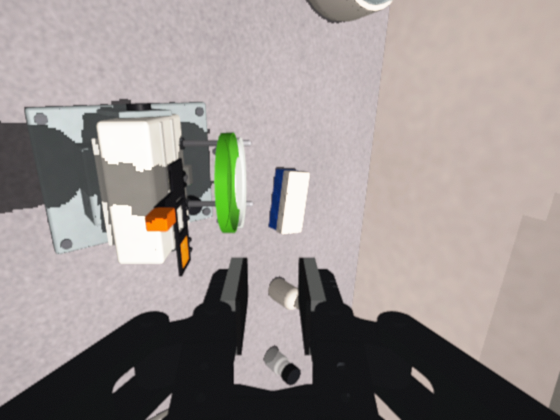

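View pics/a21.png

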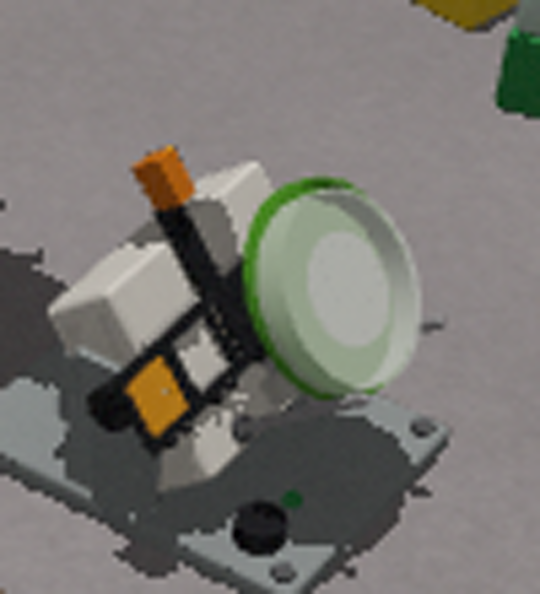

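arm_command(deltas=[0,0,0,0.175,0,0,0,0.18,0,0,0,0.18,0,0,0,0.18,0,0,0,0.18,0,0,0,0.18,0,0,0,0.18,0,0,0,0.18], hand=0.55)

```text
t: 29.2
eef_pos: [0.5403, 0.2281, 0.2435]
orientation: [0.01, 0.946, 0.077, 0.313]
contact_force: [0.3, 0.7, 0.5]
finger_gap: 0.0383
```

arm_command(deltas=[0,0,0,0.1,0,0,0,0])

```text
t: 29.45
eef_pos: [0.5389, 0.2274, 0.2378]
orientation: [-0.005, 0.95, 0.029, 0.31]
contact_force: [0.3, -0.1, -0.2]
finger_gap: 0.0383
```

```bash
 python3 chs.py; cat > grip.py <<'E'
from go import *
import sys
d,l,n=fr(YS);c=cam('wrist');s=sensors.get_state()
y=float(sys.argv[2]) if len(sys.argv)>2 else -.01
P=S-.068*d+y*l-.0445*n
im=viewer.get_image('wrist')[:,:,::-1];cv2.imwrite(sys.argv[1],im)
print('grip',P.round(4),'pred',proj('wrist',P,c)[0].round(1))
hsv=cv2.cvtColor(np.ascontiguousarray(im),cv2.COLOR_BGR2HSV);m=cv2.inRange(hsv,(5,180,90),(18,255,255))
for k in cv2.findContours(m,0,1)[0]:
    if cv2.contourArea(k)>30: print('orange',cv2.boundingRect(k),cv2.contourArea(k))
Q=np.array([P+(a*d+b*l+z*n) for a in(-.011,.011) for b in(-.006,.006) for z in(-.008,.008)]);q=proj('wrist',Q,c);print('pred box',q.min(0).round(1),q.max(0).round(1))
M=Rq(s['orientation'])
for u in(.04,-.008): print('delta to grip back',u,(M.T@(P-u*d-s['eef_pos'])).round(4))
E
python3 grip.py pics/w22.png
```

```text
t 29.45 u 0.1512 l 0.0003 w 0.0132 spin(y.l) -1.5445 tilt z.n -3.87 z.l -1.25 gap 0.0383458346293222 F [ 0.3 -0.1 -0.2] q [ 0.49 -0.46  1.82 -0.27  1.21  2.02]
grip [0.5491 0.2179 0.137 ] pred [283.  280.8]
orange (274, 265, 18, 35) 519.0
orange (327, 237, 34, 14) 365.0
orange (494, 202, 62, 56) 2283.5
pred box [274. 263.] [292.6 299.6]
delta to grip back 0.04 [-0.0545  0.0101  0.0472]
delta to grip back -0.008 [-0.0512  0.009   0.0951]
```

View pics/w22.png

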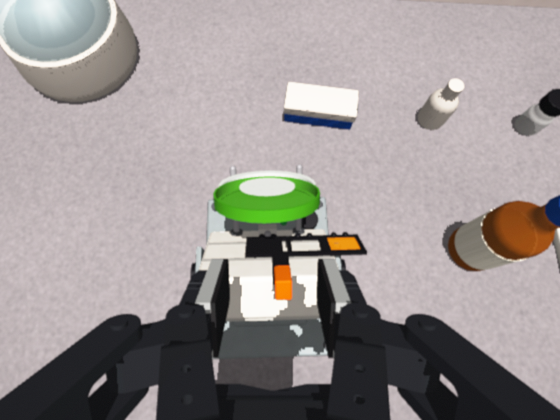

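arm_command(deltas=[-0.012,0.0025,0.004,0,-0.014,0.0025,0.008,0,-0.014,0.0025,0.01,0,-0.008,0.0015,0.008,0,0,0,0,0])

```text
t: 30.12
eef_pos: [0.5168, 0.2156, 0.1795]
orientation: [-0.002, 0.951, 0.034, 0.308]
contact_force: [-0.0, 0.3, 0.5]
finger_gap: 0.0379
```

```bash
 python3 chs.py;python3 grip.py pics/w23.png
```

```text
t 30.12 u 0.1214 l -0.0096 w -0.042 spin(y.l) -1.5471 tilt z.n -4.17 z.l -1.35 gap 0.03790938811780397 F [-0.   0.3  0.5] q [ 0.49 -0.53  1.97 -0.28  1.14  2.03]
grip [0.5491 0.2179 0.137 ] pred [268.2 227.8]
orange (257, 210, 21, 40) 717.0
orange (323, 191, 39, 13) 367.5
orange (519, 151, 41, 66) 1995.0
pred box [257.4 208. ] [279.4 249.2]
delta to grip back 0.04 [-0.0015  0.0001  0.0135]
delta to grip back -0.008 [ 0.002  -0.001   0.0614]
```

View pics/w23.png

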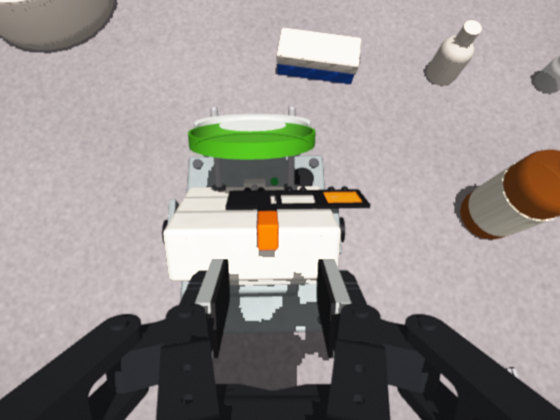

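arm_command(deltas=[0.001,0,0.014,0,0.001,0,0.014,0,0.001,0,0.012,0,0,0,0.006,0,0,0,0,0])

```text
t: 30.8
eef_pos: [0.5496, 0.2173, 0.1432]
orientation: [-0.002, 0.951, 0.034, 0.309]
contact_force: [-0.3, 0.3, 0.3]
finger_gap: 0.0386
```

```bash
 python3 chs.py;python3 grip.py pics/w24.png
```

```text
t 30.8 u 0.0725 l -0.0106 w -0.0401 spin(y.l) -1.5474 tilt z.n -4.06 z.l -1.33 gap 0.03857002523790801 F [-0.3  0.3  0.3] q [ 0.45 -0.43  1.97 -0.28  1.04  2.03]
grip [0.5491 0.2179 0.137 ] pred [267.6 276.8]
orange (254, 253, 26, 53) 1265.0
orange (333, 218, 48, 17) 646.0
pred box [253.5 249.6] [282.1 306.5]
delta to grip back 0.04 [-0.0069  0.0003 -0.0351]
delta to grip back -0.008 [-0.0035 -0.0008  0.0127]
```

View pics/w24.png

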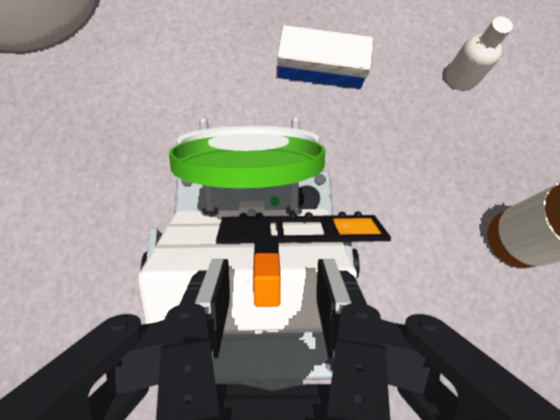

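arm_command(deltas=[-0.002,0,0.005,0,-0.0005,-0.0005,0.003,0,0,0,0,0])

```text
t: 31.22
eef_pos: [0.5525, 0.2183, 0.1363]
orientation: [-0.003, 0.95, 0.034, 0.31]
contact_force: [-0.1, -0.3, 0.0]
finger_gap: 0.0385
```

arm_command(deltas=[0,0,0,0,0,0,0,0,0,0,0,0], hand=1)

```text
t: 31.6
eef_pos: [0.5521, 0.2201, 0.1368]
orientation: [-0.004, 0.95, 0.034, 0.31]
contact_force: [1.7, -0.8, -2.0]
finger_gap: 0.01
```

```bash
 python3 chs.py;python3 grip.py pics/w25.png
```

```text
t 31.6 u 0.0658 l -0.008 w -0.0422 spin(y.l) -1.552 tilt z.n -3.91 z.l -1.06 gap 0.009976206396568064 F [ 1.7 -0.8 -2. ] q [ 0.46 -0.42  1.97 -0.28  1.02  2.03]
grip [0.5491 0.2179 0.137 ] pred [273.5 280.9]
orange (260, 256, 26, 56) 1297.0
orange (339, 219, 51, 18) 696.5
pred box [259.2 252.5] [289.1 312.2]
delta to grip back 0.04 [-0.0052  0.0028 -0.0419]
delta to grip back -0.008 [-0.0019  0.0019  0.006 ]
```

View pics/w25.png

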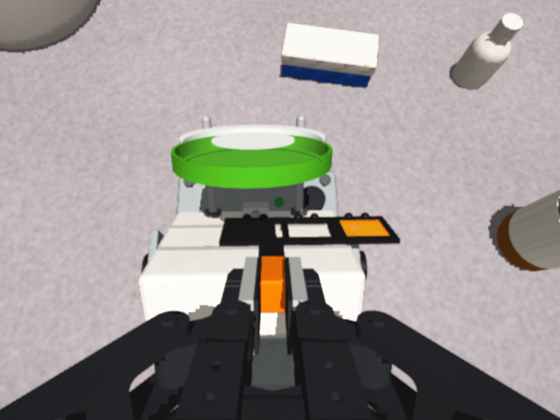

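arm_command(deltas=[0,-0.005,0,0,0,-0.005,0,0,0,-0.005,0,0])

```text
t: 32.02
eef_pos: [0.5516, 0.2278, 0.1368]
orientation: [0.003, 0.95, 0.032, 0.309]
contact_force: [-3.2, -1.7, 1.5]
finger_gap: 0.0103
```

```bash
 python3 chs.py
```

```text
t 32.02 u 0.0658 l -0.0003 w -0.0421 spin(y.l) -1.536 tilt z.n -4.04 z.l -1.99 gap 0.010253579520036016 F [-3.2 -1.7  1.5] q [ 0.48 -0.4   1.95 -0.31  1.03  2.07]
```

arm_command(deltas=[0,-0.005,0,0,0,-0.005,0,0,0,-0.004,0,0])

```text
t: 32.4
eef_pos: [0.5503, 0.2432, 0.1368]
orientation: [0.003, 0.951, 0.032, 0.309]
contact_force: [-4.9, -3.4, 3.5]
finger_gap: 0.01
```

```bash
 python3 chs.py
```

```text
t 32.4 u 0.0657 l 0.0152 w -0.0421 spin(y.l) -1.5369 tilt z.n -4.06 z.l -1.94 gap 0.010009513656960008 F [-4.9 -3.4  3.5] q [ 0.52 -0.38  1.94 -0.33  1.04  2.11]
```

arm_command(deltas=[0,-0.003,0,0,0,-0.003,0,0])

```text
t: 32.65
eef_pos: [0.55, 0.2459, 0.1369]
orientation: [0.008, 0.951, 0.032, 0.308]
contact_force: [-5.6, -8.4, 3.8]
finger_gap: 0.0101
```

```bash
 python3 chs.py
```

```text
t 32.65 u 0.0658 l 0.0178 w -0.0421 spin(y.l) -1.5279 tilt z.n -4.12 z.l -2.45 gap 0.010062945662773258 F [-5.6 -8.4  3.8] q [ 0.53 -0.37  1.93 -0.34  1.04  2.13]
```

arm_command(deltas=[0,-0.004,0,0,0,-0.003,0,0])

```text
t: 32.9
eef_pos: [0.5495, 0.2522, 0.1368]
orientation: [0.009, 0.951, 0.031, 0.308]
contact_force: [-5.1, -0.2, 2.7]
finger_gap: 0.0099
```

```bash
 python3 chs.py
```

```text
t 32.9 u 0.0658 l 0.0242 w -0.0421 spin(y.l) -1.5256 tilt z.n -4.16 z.l -2.59 gap 0.00991191440587016 F [-5.1 -0.2  2.7] q [ 0.54 -0.36  1.92 -0.35  1.05  2.14]
```

arm_command(deltas=[0,-0.001,0,0,0,0,0,0])

```text
t: 33.15
eef_pos: [0.5493, 0.2542, 0.1368]
orientation: [0.008, 0.951, 0.032, 0.308]
contact_force: [-3.6, -1.1, 1.6]
finger_gap: 0.0101
```

arm_command(deltas=[0,0,0,0,0,0,0,0,0,0,0,0], hand=0.55)

```text
t: 33.52
eef_pos: [0.5499, 0.254, 0.1367]
orientation: [0.008, 0.951, 0.032, 0.309]
contact_force: [0.1, -0.5, -0.1]
finger_gap: 0.0387
```

```bash
 python3 chs.py;python3 grip.py pics/w26.png .024
```

```text
t 33.52 u 0.0654 l 0.0259 w -0.0418 spin(y.l) -1.5264 tilt z.n -4.09 z.l -2.55 gap 0.03868482600567336 F [ 0.1 -0.5 -0.1] q [ 0.55 -0.35  1.92 -0.36  1.05  2.15]
grip [0.5463 0.2517 0.137 ] pred [273.5 282.2]
orange (258, 257, 29, 57) 1431.5
orange (336, 219, 51, 18) 684.0
pred box [259.3 253.5] [289.9 313.7]
delta to grip back 0.04 [-0.0057  0.0038 -0.0422]
delta to grip back -0.008 [-0.0023  0.0017  0.0056]
```

View pics/w26.png

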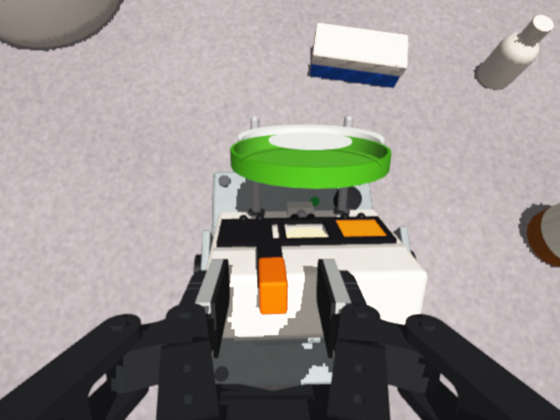

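arm_command(deltas=[0,0,-0.02,0,0,0,-0.03,0,0.02,0,-0.04,0,0.03,0,-0.04,0,0.02,0.03,0,0,0,0.055,0,0,0,0.06,0,0,0,0.06,0,0], hand=0.9)

```text
t: 34.58
eef_pos: [0.5411, 0.0524, 0.2953]
orientation: [0.008, 0.95, 0.037, 0.31]
contact_force: [0.8, -0.4, 0.1]
finger_gap: 0.0087
```

```bash
 python3 st.py; python3 - <<'E'
from go import *
b=viewer.get_image('side')[:,:,::-1];cv2.imwrite('pics/s30.png',cv2.resize(b[130:370,180:380],None,fx=2.5,fy=2.5,interpolation=cv2.INTER_CUBIC))
b=viewer.get_image('scene')[:,:,::-1];cv2.imwrite('pics/a30.png',cv2.resize(b[100:320,120:400],None,fx=2.7,fy=2.7,interpolation=cv2.INTER_CUBIC))
E
```

```text
34.575 [ 0.0467 -0.6119  1.8185 -0.021   1.3052  1.5392] [0.5411 0.0524 0.2953]
[[0.805, 0.065, 0.589], [0.075, -0.997, 0.007], [0.588, 0.038, -0.808]] pitch below level 53.9 heading 0.7
```

View pics/s30.png

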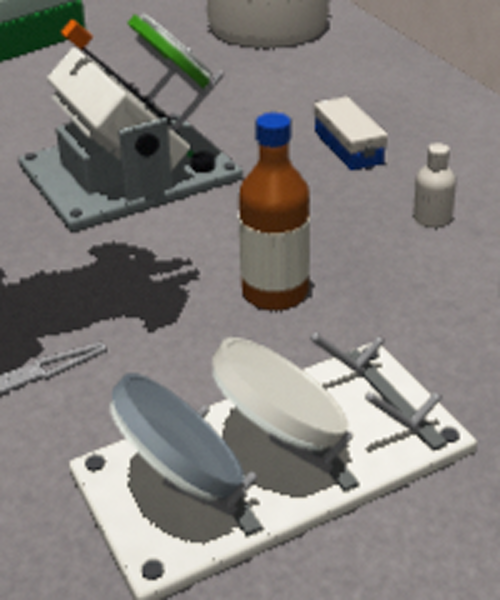

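View pics/a30.png

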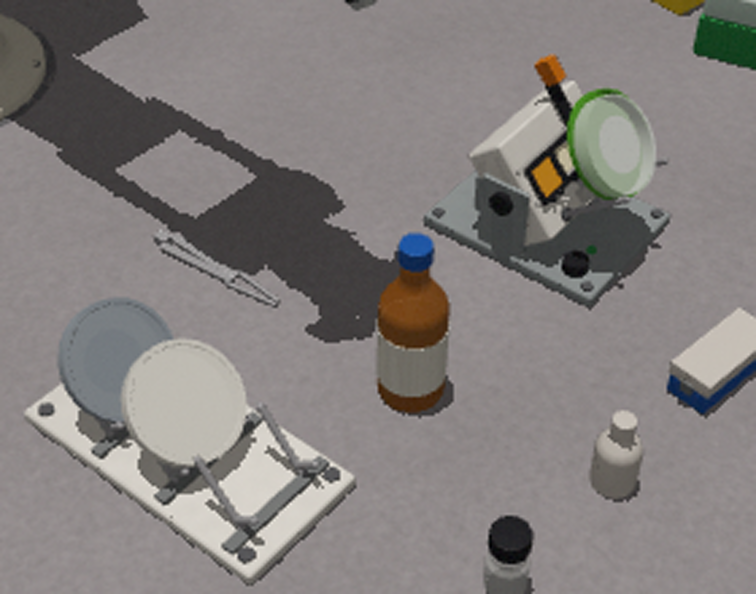

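arm_command(deltas=[-0.048,0,-0.035,0,-0.048,0,-0.035,0,-0.048,0,-0.035,0,-0.048,0,-0.035,0,-0.048,0,-0.035,0,-0.048,0,-0.035,0,-0.048,0,-0.035,0])

```text
t: 35.55
eef_pos: [0.2964, 0.0905, 0.4101]
orientation: [0.037, 0.976, 0.018, 0.212]
contact_force: [-0.7, 0.5, 0.3]
finger_gap: 0.0084
```

```bash
 python3 st.py
```

```text
35.55 [ 0.4501 -0.8551  1.6596 -0.2615  1.9607  1.8386] [0.2964 0.0905 0.4101]
[[0.909, 0.019, 0.415], [0.05, -0.997, -0.065], [0.413, 0.08, -0.907]] pitch below level 65.14 heading -8.88
```

arm_command(deltas=[-0.05,0,-0.015,0,-0.05,0,-0.01,0,-0.05,0,-0.01,0])

```text
t: 35.92
eef_pos: [0.1803, 0.134, 0.4278]
orientation: [0.054, 0.979, 0.011, 0.194]
contact_force: [0.6, 0.7, -0.3]
finger_gap: 0.0083
```

```bash
 python3 st.py
```

```text
35.925 [ 1.0869 -0.8556  1.6129 -0.5063  2.2239  2.2913] [0.1803 0.134  0.4278]
[[0.924, 0.0, 0.382], [0.042, -0.994, -0.102], [0.379, 0.11, -0.919]] pitch below level 66.74 heading -14.95
```

arm_command(deltas=[0.022,0.0315,0.026,0,0.022,0.0315,0.026,0,0.022,0.0315,0.026,0,0.022,0.0315,0.026,0,0.022,0.0315,0.026,0,0.022,0.0315,0.026,0,0.022,0.0315,0.026,0,0.022,0.0315,0.026,0])

```text
t: 36.92
eef_pos: [0.4494, -0.0685, 0.3507]
orientation: [0.05, 0.978, 0.062, 0.192]
contact_force: [0.3, 0.5, 0.9]
finger_gap: 0.0086
```

```bash
 python3 st.py; python3 - <<'E'
from go import *
# white silhouettes for pose fit
def boxes():
    out={}
    for nm,bx in(('scene',(150,215,220,290)),('side',(262,260,325,315))):
        im=viewer.get_image(nm)[:,:,::-1];cv2.imwrite(f'pics/{nm}31.png',im)
        x0,y0,x1,y1=bx;c=np.ascontiguousarray(im[y0:y1,x0:x1]);cv2.imwrite(f'pics/c_{nm}31.png',cv2.resize(c,None,fx=8,fy=8,interpolation=cv2.INTER_CUBIC))
boxes()
E
```

```text
36.925 [-0.2413 -0.5997  1.6386  0.0204  1.703   1.2102] [ 0.4494 -0.0685  0.3507]
[[0.918, 0.102, 0.383], [0.14, -0.987, -0.073], [0.37, 0.121, -0.921]] pitch below level 67.08 heading -10.86
```

View pics/c_side31.png

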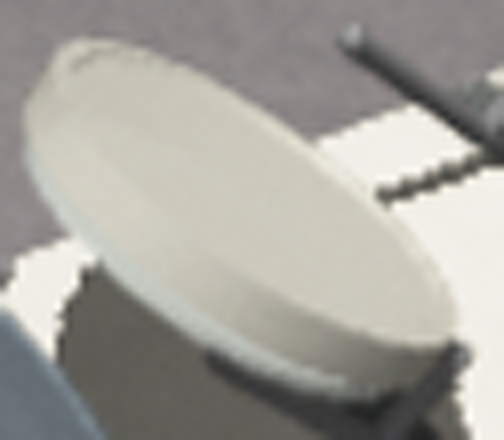

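View pics/c_scene31.png

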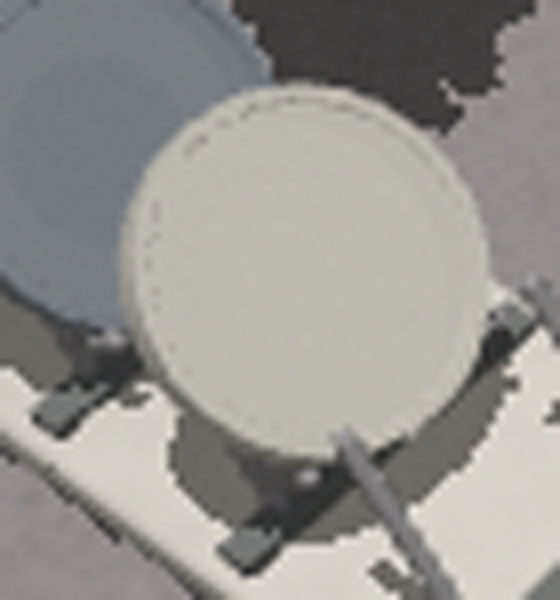

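```bash
cat > white.py <<'E'
from go import *
W0=G-.065*np.array([np.cos(np.radians(2.8)),np.sin(np.radians(2.8)),0])
obs={'scene':[165.2,225.2,211.2,272.8],'side':[265,264.7,319.3,310]}
def sil(nm,C,t):
    d,l,n=fr(2.8,t)
    a=np.linspace(0,6.28,120)
    P=[C+z*n+r*(np.cos(k)*d+np.sin(k)*l) for k in a for r,z in((.045,.008),(.045,-.002),(.041,-.008))]
    q=proj(nm,P);return np.r_[q.min(0),q.max(0)]
f=lambda v:np.concatenate([sil(k,v[:3],v[3])-obs[k] for k in obs])
if __name__=='__main__':
    print('nominal',W0.round(4),{k:sil(k,W0,50).round(1) for k in obs})
    r=least_squares(f,np.r_[W0,38],x_scale=[.001]*3+[1],diff_step=1e-3);print(r.x.round(4),r.fun.round(1))
    d,l,n=fr(2.8);print('offset d,l,n mm',((r.x[:3]-W0)@np.c_[d,l,n]*1000).round(1))
    dd,ll,nn=fr(2.8,r.x[3]);print('lower rim top',(r.x[:3]+.045*dd+.008*nn).round(4),'bottom',(r.x[:3]+.045*dd-.002*nn).round(4))
    print('pegtips',[(W0+(37*d+b*l+12*n)/1000).round(4) for b in(-31,31)])
E
python3 white.py
```

```text
nominal [ 0.5364 -0.1507  0.054 ] {'scene': array([163.7, 225.8, 208.5, 273.7]), 'side': array([265. , 264.3, 315.6, 313. ])}
[ 0.5399 -0.1487  0.055  39.4058] [-0.5  0.6  0.1  0.8 -0.4 -0.6 -0.3 -0.3]
offset d,l,n mm [1.6 1.8 3.4]
lower rim top [ 0.5797 -0.1468  0.0326] bottom [ 0.5733 -0.1471  0.0249]
pegtips [array([ 0.5708, -0.18  ,  0.0334]), array([ 0.5678, -0.1181,  0.0334])]
```

arm_command(deltas=[0.009,0.011,0.03,0,0.009,0.0115,0.045,0,0.009,0.0115,0.047,0,0.009,0.0115,0.047,0,0.009,0.0115,0.04,0,0.004,0.006,0.02,0,0,0,0,0.1,0,0,0,0], hand=1)

```text
t: 38.02
eef_pos: [0.5934, -0.1372, 0.1599]
orientation: [0.04, 0.98, 0.013, 0.194]
contact_force: [-0.2, 0.5, 1.3]
finger_gap: 0.0003
```

```bash
 python3 st.py; python3 - <<'E'
from go import *
rep(np.array([.607,-.150,.06]));rep(np.array([.607,-.150,.024]))
cv2.imwrite('pics/w32.png',viewer.get_image('wrist')[:,:,::-1])
E
```

```text
38.025 [-0.3092 -0.2415  1.7201  0.0489  1.2679  1.2293] [ 0.5934 -0.1372  0.1599]
[[0.925, 0.011, 0.381], [0.041, -0.996, -0.073], [0.379, 0.083, -0.922]] pitch below level 67.19 heading -10.81
T [ 0.607 -0.15   0.06 ] delta [-0.0258  0.0046  0.0982] ik [-0.33 -0.15  1.82  0.06  1.08  1.2 ] True
T [ 0.607 -0.15   0.024] delta [-0.0395  0.0016  0.1314] ik [-0.33 -0.11  1.85  0.06  1.01  1.2 ] True
```

View pics/w32.png

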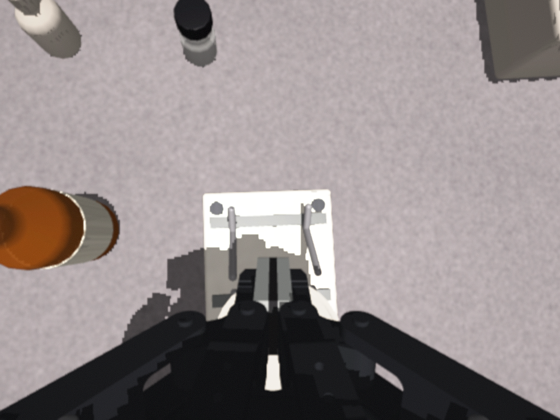

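arm_command(deltas=[-0.005,0.001,0.02,0,-0.006,0.001,0.022,0,-0.006,0.001,0.022,0,-0.002,0.001,0.008,0,0,0,0,0])

```text
t: 38.7
eef_pos: [0.6057, -0.1453, 0.0911]
orientation: [0.042, 0.979, 0.02, 0.198]
contact_force: [-0.1, 0.0, 0.1]
finger_gap: 0.0001
```

```bash
 python3 st.py; python3 - <<'E'
from go import *
rep(np.array([.607,-.150,.027]))
b=viewer.get_image('side')[:,:,::-1];cv2.imwrite('pics/s33.png',cv2.resize(b[200:350,220:400],None,fx=4,fy=4,interpolation=cv2.INTER_CUBIC))
E
```

```text
38.7 [-0.3182 -0.1806  1.7925  0.0569  1.1266  1.1987] [ 0.6057 -0.1453  0.0911]
[[0.921, 0.022, 0.389], [0.055, -0.996, -0.074], [0.385, 0.089, -0.918]] pitch below level 66.69 heading -10.78
T [ 0.607 -0.15   0.027] delta [-0.0238 -0.0011  0.0597] ik [-0.33 -0.12  1.86  0.06  1.    1.18] True
```

View pics/s33.png

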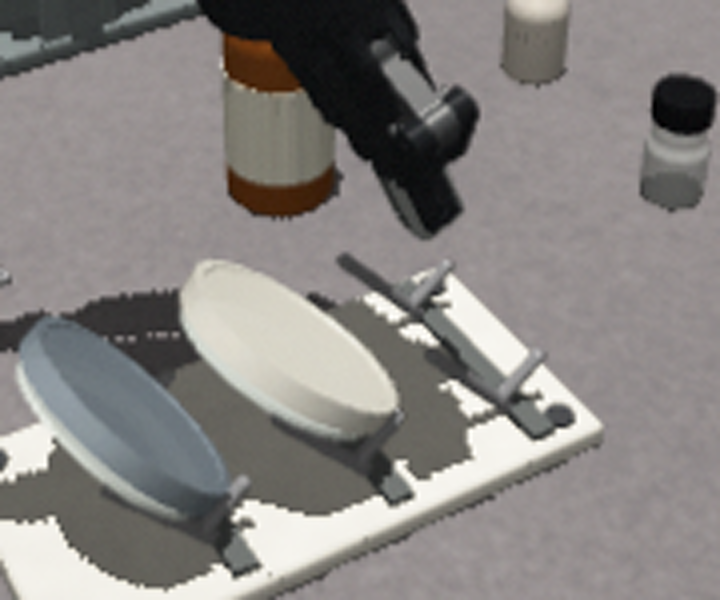

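arm_command(deltas=[-0.004,0,0.014,0,-0.005,0,0.014,0,-0.005,-0.001,0.012,0,-0.003,0,0.006,0,0,0,0,0])

```text
t: 39.38
eef_pos: [0.6088, -0.149, 0.0409]
orientation: [0.042, 0.979, 0.02, 0.199]
contact_force: [-0.7, 0.3, 0.8]
finger_gap: 0.0003
```

```bash
 python3 st.py; python3 - <<'E'
from go import *
print(sensors.get_state()['contact_force'].round(1))
rep(np.array([.607,-.150,.027]));rep(np.array([.595,-.150,.026]))
b=viewer.get_image('side')[:,:,::-1];cv2.imwrite('pics/s34.png',cv2.resize(b[200:350,220:400],None,fx=4,fy=4,interpolation=cv2.INTER_CUBIC))
E
```

```text
39.375 [-0.3234 -0.1335  1.8428  0.0625  1.0271  1.1856] [ 0.6088 -0.149   0.0409]
[[0.92, 0.022, 0.391], [0.056, -0.996, -0.075], [0.388, 0.09, -0.917]] pitch below level 66.55 heading -10.81
[-0.7  0.3  0.8]
T [ 0.607 -0.15   0.027] delta [-0.0071 -0.0003  0.0121] ik [-0.33 -0.12  1.86  0.06  1.    1.18] True
T [ 0.595 -0.15   0.026] delta [-0.0185 -0.0006  0.0083] ik [-0.33 -0.16  1.89  0.07  1.    1.17] True
```

View pics/s34.png

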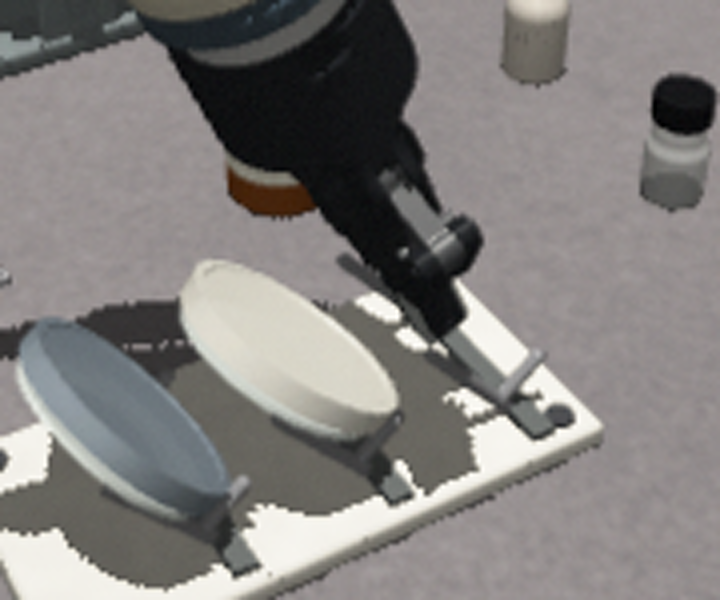

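arm_command(deltas=[-0.004,0,0.006,0,-0.003,0,0.004,0,0,0,0,0])

```text
t: 39.8
eef_pos: [0.6068, -0.1504, 0.0298]
orientation: [0.043, 0.979, 0.02, 0.2]
contact_force: [-0.3, -0.8, 0.4]
finger_gap: 0.0002
```

```bash
 python3 st.py; python3 - <<'E'
from go import *
print(sensors.get_state()['contact_force'].round(1))
rep(np.array([.595,-.150,.026]));rep(np.array([.582,-.150,.026]))
E
```

```text
39.8 [-0.3275 -0.1292  1.86    0.0653  1.0035  1.179 ] [ 0.6068 -0.1504  0.0298]
[[0.919, 0.022, 0.393], [0.056, -0.996, -0.075], [0.39, 0.091, -0.916]] pitch below level 66.41 heading -10.86
[-0.3 -0.8  0.4]
T [ 0.595 -0.15   0.026] delta [-0.0124 -0.001  -0.0012] ik [-0.33 -0.16  1.89  0.07  1.    1.17] True
T [ 0.582 -0.15   0.026] delta [-0.0243 -0.0013 -0.0063] ik [-0.34 -0.2   1.93  0.07  1.    1.16] True
```

Now push level towards −x in small steps, watching force.

arm_command(deltas=[-0.005,0,-0.001,0,-0.004,0,-0.001,0,-0.003,0,-0.001,0,0,0,0,0])

```text
t: 40.3
eef_pos: [0.5939, -0.151, 0.0285]
orientation: [0.043, 0.979, 0.02, 0.2]
contact_force: [-0.7, -0.5, -0.5]
finger_gap: 0.0
```

```bash
 python3 st.py; python3 - <<'E'
from go import *
print(sensors.get_state()['contact_force'].round(1))
b=viewer.get_image('side')[:,:,::-1];cv2.imwrite('pics/s35.png',cv2.resize(b[200:350,220:400],None,fx=4,fy=4,interpolation=cv2.INTER_CUBIC))
E
```

```text
40.3 [-0.3373 -0.1639  1.8939  0.0699  1.0039  1.1676] [ 0.5939 -0.151   0.0285]
[[0.919, 0.022, 0.394], [0.056, -0.996, -0.076], [0.391, 0.092, -0.916]] pitch below level 66.35 heading -10.88
[-0.7 -0.5 -0.5]
```

View pics/s35.png

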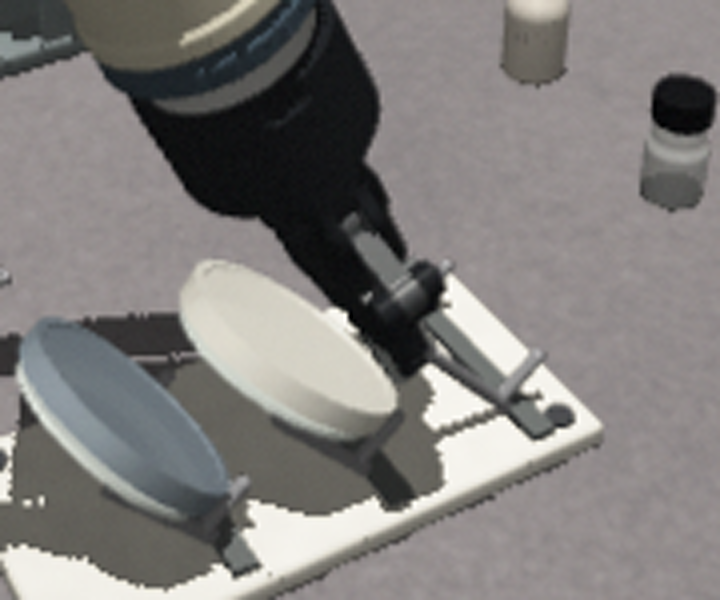

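Near contact, no movement of the dish yet. Keep pushing.

arm_command(deltas=[-0.004,0,-0.001,0,-0.003,0,-0.001,0,-0.002,0,-0.001,0,0,0,0,0])

```text
t: 40.85
eef_pos: [0.5842, -0.1513, 0.028]
orientation: [0.043, 0.979, 0.02, 0.201]
contact_force: [0.6, -0.6, -0.2]
finger_gap: -0.0
```

```bash
 python3 st.py; python3 - <<'E'
from go import *
print(sensors.get_state()['contact_force'].round(1))
b=viewer.get_image('side')[:,:,::-1];cv2.imwrite('pics/s36.png',cv2.resize(b[200:350,220:400],None,fx=4,fy=4,interpolation=cv2.INTER_CUBIC))
E
```

```text
40.85 [-0.3449 -0.1911  1.9188  0.0735  1.0061  1.1586] [ 0.5842 -0.1513  0.028 ]
[[0.919, 0.022, 0.395], [0.056, -0.996, -0.076], [0.391, 0.092, -0.916]] pitch below level 66.31 heading -10.87
[ 0.6 -0.6 -0.2]
```

View pics/s36.png

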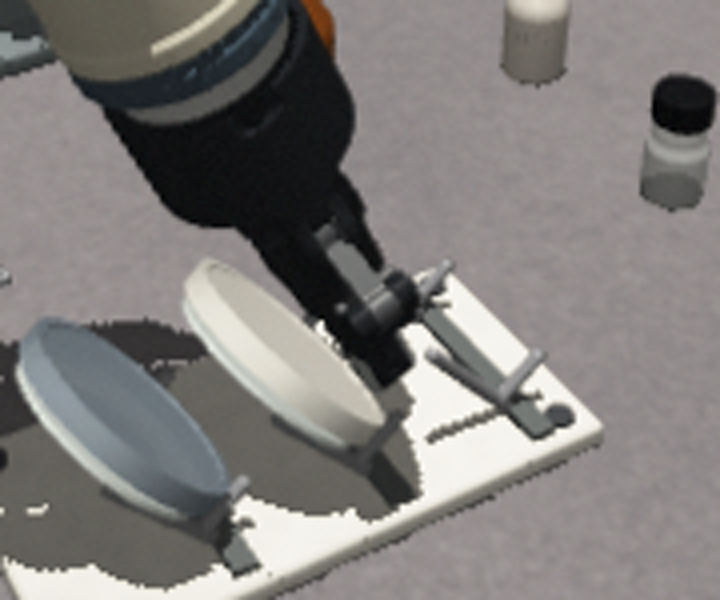

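arm_command(deltas=[-0.002,0,0,0,0,0,0,0])

```text
t: 41.15
eef_pos: [0.5826, -0.1515, 0.0273]
orientation: [0.043, 0.978, 0.02, 0.201]
contact_force: [0.3, -0.5, 0.3]
finger_gap: -0.0001
```

```bash
 python3 st.py; python3 - <<'E'
from go import *
print(sensors.get_state()['contact_force'].round(1))
b=viewer.get_image('side')[:,:,::-1];cv2.imwrite('pics/s37.png',cv2.resize(b[200:350,220:400],None,fx=4,fy=4,interpolation=cv2.INTER_CUBIC))
E
```

```text
41.15 [-0.3465 -0.1953  1.9239  0.0744  1.0049  1.1567] [ 0.5826 -0.1515  0.0273]
[[0.918, 0.022, 0.395], [0.056, -0.996, -0.076], [0.392, 0.092, -0.916]] pitch below level 66.28 heading -10.87
[ 0.3 -0.5  0.3]
```

View pics/s37.png

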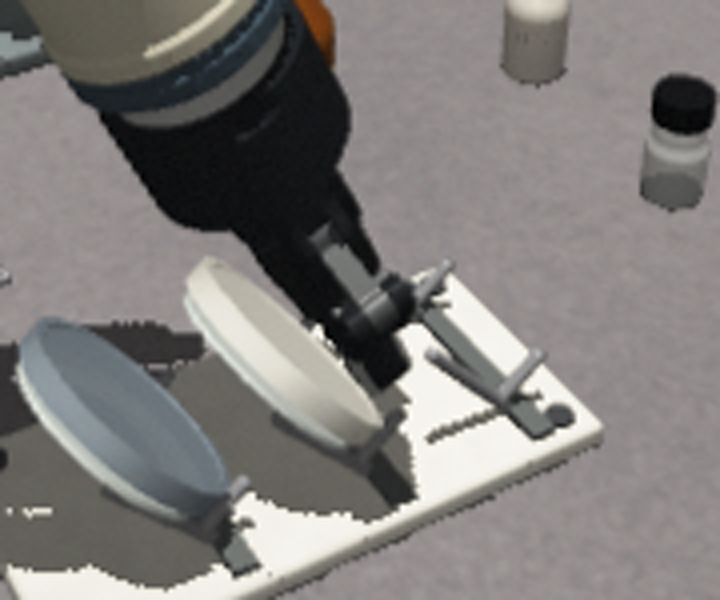

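arm_command(deltas=[0.004,0,0.001,0,0.008,0,0.002,0,0.01,0,0,0,0.015,0,-0.02,0,0.01,0,-0.04,0,0,0,-0.05,0,0,0,-0.06,0])

```text
t: 42.08
eef_pos: [0.5609, -0.1348, 0.1968]
orientation: [0.041, 0.98, 0.02, 0.195]
contact_force: [-0.2, -0.4, 0.7]
finger_gap: 0.0004
```

```bash
 python3 st.py; python3 - <<'E'
from go import *
print(sensors.get_state()['contact_force'].round(1))
b=viewer.get_image('side')[:,:,::-1];cv2.imwrite('pics/side38.png',b);cv2.imwrite('pics/s38.png',cv2.resize(b[230:370,200:380],None,fx=4.2,fy=4.2,interpolation=cv2.INTER_CUBIC))
b=viewer.get_image('scene')[:,:,::-1];cv2.imwrite('pics/scene38.png',b);cv2.imwrite('pics/a38.png',cv2.resize(b[200:320,120:260],None,fx=5,fy=5,interpolation=cv2.INTER_CUBIC))
E
```

```text
42.075 [-0.3276 -0.3397  1.7354  0.0569  1.3485  1.2008] [ 0.5609 -0.1348  0.1968]
[[0.923, 0.023, 0.384], [0.055, -0.996, -0.072], [0.381, 0.088, -0.921]] pitch below level 67.0 heading -10.6
[-0.2 -0.4  0.7]
```

View pics/s38.png

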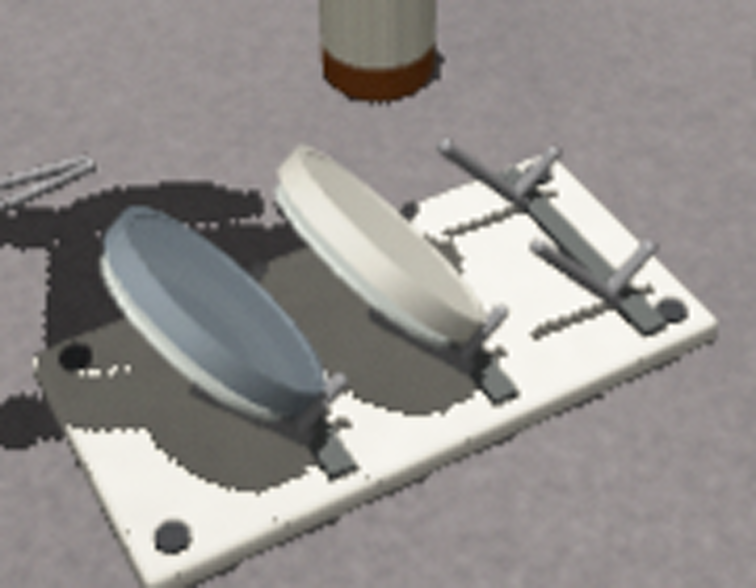

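View pics/a38.png

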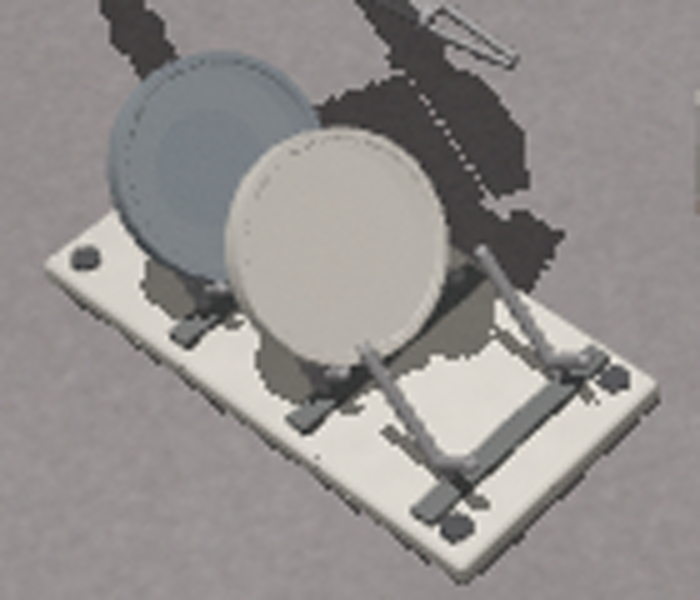

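```bash
python3 - <<'E'
from go import *
a=cv2.imread('pics/scene0.png').astype(int);b=cv2.imread('pics/scene38.png').astype(int)
w=lambda im:np.array(cv2.boundingRect((np.abs(im-im).sum(2)==0).astype(np.uint8)))
cv2.imwrite('pics/diff.png',np.clip(np.abs(a-b)*3,0,255).astype(np.uint8))
s=cv2.imread('pics/scene38.png');t=cv2.imread('pics/side38.png')
cv2.imwrite('pics/v38.png',np.hstack([cv2.resize(s[110:210,285:385],(400,400),interpolation=cv2.INTER_CUBIC),cv2.resize(t[130:230,185:285],(400,400),interpolation=cv2.INTER_CUBIC)]))
# shutter: grip orange centroid triangulated vs start
def oc(im,box):
    x0,y0,x1,y1=box;h=cv2.cvtColor(im,cv2.COLOR_BGR2HSV);m=cv2.inRange(h,(5,190,90),(14,255,255))[y0:y1,x0:x1];ys,xs=np.nonzero(m);return xs.mean()+x0,ys.mean()+y0
p0,_=tri(oc(cv2.imread('pics/scene0.png'),(300,120,330,145)),oc(cv2.imread('pics/side0.png'),(205,140,230,160)))
p1,_=tri(oc(s,(300,100,345,145)),oc(t,(195,125,235,160)))
d,l,n=fr(YS);print(p0.round(4),p1.round(4),'slide',((p1-p0)@np.c_[d,l,n]).round(4))
E
```

```text
[0.5487 0.2222 0.1354] [0.5452 0.2536 0.1364] slide [-0.0014  0.0316 -0.0001]
```

View pics/diff.png

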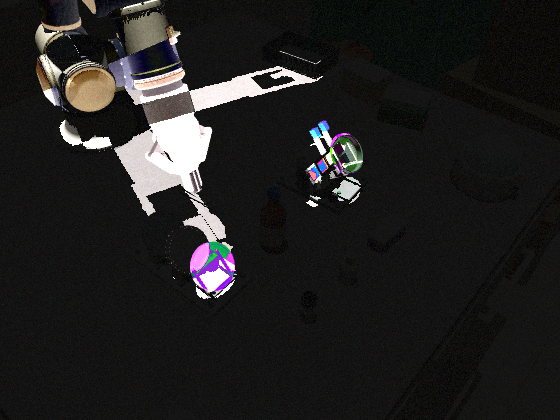

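View pics/v38.png

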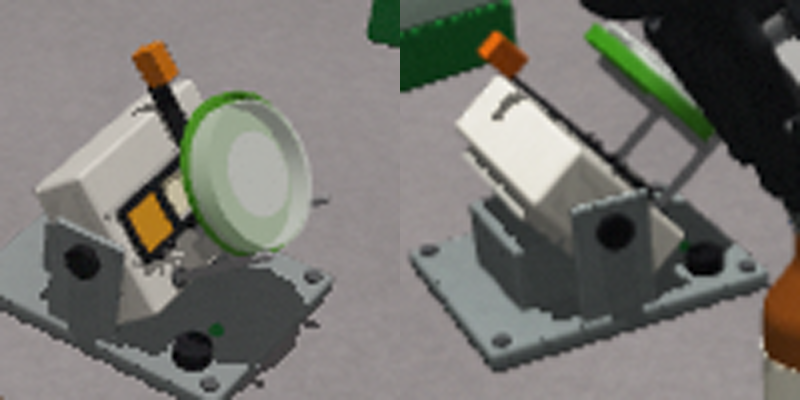

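```bash
python3 -c "
from rig import order,sensors
print(sensors.get_state()['t']);print(order.finish_job())"
```

```text
42.175
the job is handed in; nothing more can be done
None
```

The green-lidded dish is in the viewer's fork with its lid underneath, and the shutter is at the middle stop. I handed the job in at 42.2 s. However, I bumped the white dish twice along the way, and one bump may break the force limit.

**What I did:** I gripped the dish near its top edge, lid and base together. I lifted it out of the rack, turned it over, lowered it onto the fork and let go. Only then did I slide the shutter.

**Last checks that agreed:**
- **Dish:** after I let go, its outline matched the expected seat to about 1–2 pixels in the wrist camera, with the base up and the lid on.
- **Grey dish and the rest of the bench:** a before-and-after comparison of the scene picture showed no other change.

**Shutter – two measurements differ:** the arm moved about 33.9 mm with the grip, and the wrist picture agreed to within about 1 mm. A coarser check from the two fixed cameras gave 31.6 mm. Both are within the spring's 5 mm centring range of the 34 mm stop.

**What went wrong:**
- **First approach:** the gripper's finger linkage jammed against the white dish, and the force reading reached about 100 N. That is under the 120 N wrist limit. It would break the 40 N limit if the linkage counts as the gripper's body. The dish settled back in place.
- **Second approach:** the linkage tipped the white dish so that its lower edge sat on top of its pegs. At the end I pushed it back with closed fingertips. The last pictures show it in its place, within what I can see at that resolution.

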